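# Pack the vases and jar in the transit case and lock it

## Task

Stand every bottle vase that is on the bench, and the squat lidded jar, upright in the transit case, one to a bay, handling the vases gently so that none tips over or is banged down. Then raise the case's drop front until it is fully shut, lock both of its captive fasteners a quarter turn clockwise with the red slotted screwdriver (not with the fingers), and put the screwdriver back in its hole in the wooden tool block. Leave everything else on the bench where it is.

Things in the scene. Friction and masses are not known exactly. Their poses are not given: they have to be found in the camera images.
- vase_celadon: Grey-green glazed bottle vase, loose, about 0.32 kg, round, 174 mm tall, upright on the bench (None if absent). Origin: centre of its underside, z up. Foot only 35 mm across; 60 mm shoulder 80 to 120 mm up; neck, the place to grip, 22 mm across from 130 to 165 mm up; lip 32 mm across above 168 mm. Top-heavy (centre of mass about 88 mm up): a light knock tips it over.
- vase_blue: Blue glazed bottle vase, loose, about 0.32 kg, round, 174 mm tall, upright on the bench (None if absent). Origin: centre of its underside, z up. Foot only 35 mm across; 60 mm shoulder 80 to 120 mm up; neck, the place to grip, 22 mm across from 130 to 165 mm up; lip 32 mm across above 168 mm. Top-heavy (centre of mass about 88 mm up): a light knock tips it over.
- vase_white: Off-white glazed bottle vase, loose, about 0.32 kg, round, 174 mm tall, upright on the bench (None if absent). Origin: centre of its underside, z up. Foot only 35 mm across; 60 mm shoulder 80 to 120 mm up; neck, the place to grip, 22 mm across from 130 to 165 mm up; lip 32 mm across above 168 mm. Top-heavy (centre of mass about 88 mm up): a light knock tips it over.
- vase_red: Dark red glazed bottle vase, loose, about 0.32 kg, round, 174 mm tall, upright on the bench (None if absent). Origin: centre of its underside, z up. Foot only 35 mm across; 60 mm shoulder 80 to 120 mm up; neck, the place to grip, 22 mm across from 130 to 165 mm up; lip 32 mm across above 168 mm. Top-heavy (centre of mass about 88 mm up): a light knock tips it over.
- jar: Squat blue tea jar with a fixed white lid, loose, 0.25 kg, round, 98 mm tall with its knob. Origin: centre of its underside, z up. Foot 54 mm across, body 62 mm across up to 50 mm, lid to 56 mm, then a tall round knob 18 mm across from 58 to 96 mm up, the place to grip.
- case: Plywood transit case fixed to the bench, 107 mm deep (x), 400 mm long (y); origin on the bench under the middle of its bays; open front facing -x. Deck 18 mm up. Back wall (inner face x = +50 mm) 118 mm high, two padded ends 32 mm thick 114 mm high; three foam dividers 10 mm thick at y = -84, 0 and +84 mm, 76 mm high, make four bays.
- bay0 (a point): Middle of the floor of the bay at the case's -y end, on the deck 18 mm above the bench; axes as the case. Each bay is 74 mm or more wide and 95 mm deep, open above and, while the front is down, at the front.
- bay1 (a point): the same for the next bay, 84 mm from bay0
- bay2 (a point): the same for the next bay, 84 mm from bay1
- bay3 (a point): the same for the bay at the case's +y end, 84 mm from bay2
- front (a joint): Angle of the drop front in rad: 0 = upright, fully shut; grows to 1.3 as its top swings out and down to the case's -x. It is 400 mm long, 100 mm high, 10 mm thick, hinged along its lower edge, 50 mm before the case's origin and 22 mm above the bench. Its stiff hinge (0.4 N m) keeps it where it is left.
- front_handle (a point): Middle of the front's bar handle: a round steel bar 12 mm thick, 110 mm long, parallel to the hinge (y). This frame turns with the front (x into the case, z up when shut); in it the bar lies 145 mm from the hinge line along z and 20 mm out along -x. When shut it is 167 mm above the bench.
- lock_a_slot (a point): Middle of the top face of the captive fastener on the case's -y end top corner of the drop front: a brass head 28 mm across, 8 mm high, its top 127 mm above the bench and its axis (z) vertical when the front is shut. Its dark slot, along this frame's y, is 17 mm long, 5 mm wide, 6 mm deep, closed at the ends.
- lock_a (a joint): turn of the -y end fastener in rad, clockwise seen from above as it grows: near 0 = unlocked (slot along the length of the front), up to 1.6 at its stop; a quarter turn locks it (slot across the front). Light friction, about 0.05 N m; stays where it is left.
- lock_b_slot (a point): Middle of the top face of the captive fastener on the case's +y end top corner of the drop front: a brass head 28 mm across, 8 mm high, its top 127 mm above the bench and its axis (z) vertical when the front is shut. Its dark slot, along this frame's y, is 17 mm long, 5 mm wide, 6 mm deep, closed at the ends.
- lock_b (a joint): turn of the +y end fastener in rad, clockwise seen from above as it grows: near 0 = unlocked (slot along the length of the front), up to 1.6 at its stop; a quarter turn locks it (slot across the front). Light friction, about 0.05 N m; stays where it is left.
- driver: Red slotted screwdriver, loose, 0.12 kg, 155 mm long, standing tip down in the tool block. Origin at the blade's tip, z up to the handle. Blade along x: last 4 mm is 12 mm wide, 2 mm thick, above it 14 by 3.2 mm; shank 8 mm thick; hexagonal handle 28 mm across flats from 80 to 150 mm up, flats facing +-y and 60 deg round from it.
- stand_hole (a point): Middle of the mouth of the screwdriver's hole in the fixed wooden tool block (60 by 120 by 85 mm high), axes as the block. The hole is 20 mm square, sides along x and y, right through; the handle's underside rests on the block, the tip 5 mm above the bench. An orange cutter 70 mm along +y stands 49 mm above the block and stays.

How it is judged:
On the way, in this order (a step that is already met when the one before it is completed fails the run):
1. every vase and the jar stand upright and released in a bay, the front still open (((horizontal distance between vase_celadon and bay0 below 0.03 m and z of vase_celadon in the frame of bay0 below 0.008 m) or (horizontal distance between vase_celadon and bay1 below 0.03 m and z of vase_celadon in the frame of bay1 below 0.008 m) or (horizontal distance between vase_celadon and bay2 below 0.03 m and z of vase_celadon in the frame of bay2 below 0.008 m) or (horizontal distance between vase_celadon and bay3 below 0.03 m and z of vase_celadon in the frame of bay3 below 0.008 m)) and angle between each of vase_celadon, vase_blue, vase_white, vase_red, jar's own z axis and vertical below 0.08 rad and linear speed of each of vase_celadon, vase_blue, vase_white, vase_red, jar below 0.03 m/s and ((horizontal distance between vase_blue and bay0 below 0.03 m and z of vase_blue in the frame of bay0 below 0.008 m) or (horizontal distance between vase_blue and bay1 below 0.03 m and z of vase_blue in the frame of bay1 below 0.008 m) or (horizontal distance between vase_blue and bay2 below 0.03 m and z of vase_blue in the frame of bay2 below 0.008 m) or (horizontal distance between vase_blue and bay3 below 0.03 m and z of vase_blue in the frame of bay3 below 0.008 m)) and ((horizontal distance between vase_white and bay0 below 0.03 m and z of vase_white in the frame of bay0 below 0.008 m) or (horizontal distance between vase_white and bay1 below 0.03 m and z of vase_white in the frame of bay1 below 0.008 m) or (horizontal distance between vase_white and bay2 below 0.03 m and z of vase_white in the frame of bay2 below 0.008 m) or (horizontal distance between vase_white and bay3 below 0.03 m and z of vase_white in the frame of bay3 below 0.008 m)) and ((horizontal distance between vase_red and bay0 below 0.03 m and z of vase_red in the frame of bay0 below 0.008 m) or (horizontal distance between vase_red and bay1 below 0.03 m and z of vase_red in the frame of bay1 below 0.008 m) or (horizontal distance between vase_red and bay2 below 0.03 m and z of vase_red in the frame of bay2 below 0.008 m) or (horizontal distance between vase_red and bay3 below 0.03 m and z of vase_red in the frame of bay3 below 0.008 m)) and ((horizontal distance between jar and bay0 below 0.03 m and z of jar in the frame of bay0 below 0.008 m) or (horizontal distance between jar and bay1 below 0.03 m and z of jar in the frame of bay1 below 0.008 m) or (horizontal distance between jar and bay2 below 0.03 m and z of jar in the frame of bay2 below 0.008 m) or (horizontal distance between jar and bay3 below 0.03 m and z of jar in the frame of bay3 below 0.008 m)) and contact force between each of vase_celadon, vase_blue, vase_white, vase_red, jar and the fingers below 0.2 N and value of joint front above 0.6 rad), for 0.3 s.
2. the front is raised fully shut, the fasteners not yet turned (value of joint front below 0.06 rad and not (value of joint lock_a above 1.3 rad) and not (value of joint lock_b above 1.3 rad)), for 0.2 s.
3. both fasteners are locked a quarter turn, the front still shut (value of joint front below 0.06 rad and value of joint each of lock_a, lock_b above 1.3 rad), for 0.2 s.
At the end, for the whole second after the job is handed in: Every vase present and the jar stand upright (0.08 rad) and still within 30 mm of the middle of a bay; front shut (below 0.06 rad); both fasteners past 1.3 rad; screwdriver at rest upright in its hole (within 12 mm, tip under 13 mm above the bench) (all of step 3 and ((horizontal distance between vase_celadon and bay0 below 0.03 m and z of vase_celadon in the frame of bay0 below 0.008 m) or (horizontal distance between vase_celadon and bay1 below 0.03 m and z of vase_celadon in the frame of bay1 below 0.008 m) or (horizontal distance between vase_celadon and bay2 below 0.03 m and z of vase_celadon in the frame of bay2 below 0.008 m) or (horizontal distance between vase_celadon and bay3 below 0.03 m and z of vase_celadon in the frame of bay3 below 0.008 m)) and angle between each of vase_celadon, vase_blue, vase_white, vase_red, jar's own z axis and vertical below 0.08 rad and linear speed of each of vase_celadon, vase_blue, vase_white, vase_red, jar, driver below 0.03 m/s and ((horizontal distance between vase_blue and bay0 below 0.03 m and z of vase_blue in the frame of bay0 below 0.008 m) or (horizontal distance between vase_blue and bay1 below 0.03 m and z of vase_blue in the frame of bay1 below 0.008 m) or (horizontal distance between vase_blue and bay2 below 0.03 m and z of vase_blue in the frame of bay2 below 0.008 m) or (horizontal distance between vase_blue and bay3 below 0.03 m and z of vase_blue in the frame of bay3 below 0.008 m)) and ((horizontal distance between vase_white and bay0 below 0.03 m and z of vase_white in the frame of bay0 below 0.008 m) or (horizontal distance between vase_white and bay1 below 0.03 m and z of vase_white in the frame of bay1 below 0.008 m) or (horizontal distance between vase_white and bay2 below 0.03 m and z of vase_white in the frame of bay2 below 0.008 m) or (horizontal distance between vase_white and bay3 below 0.03 m and z of vase_white in the frame of bay3 below 0.008 m)) and ((horizontal distance between vase_red and bay0 below 0.03 m and z of vase_red in the frame of bay0 below 0.008 m) or (horizontal distance between vase_red and bay1 below 0.03 m and z of vase_red in the frame of bay1 below 0.008 m) or (horizontal distance between vase_red and bay2 below 0.03 m and z of vase_red in the frame of bay2 below 0.008 m) or (horizontal distance between vase_red and bay3 below 0.03 m and z of vase_red in the frame of bay3 below 0.008 m)) and ((horizontal distance between jar and bay0 below 0.03 m and z of jar in the frame of bay0 below 0.008 m) or (horizontal distance between jar and bay1 below 0.03 m and z of jar in the frame of bay1 below 0.008 m) or (horizontal distance between jar and bay2 below 0.03 m and z of jar in the frame of bay2 below 0.008 m) or (horizontal distance between jar and bay3 below 0.03 m and z of jar in the frame of bay3 below 0.008 m)) and horizontal distance between driver and stand_hole below 0.012 m and height (world z) of driver below 0.013 m and angle between driver's own z axis and vertical below 0.12 rad); the robot touches nothing.
It fails at once if a vase is tipped over (more than 0.6 rad) (angle between any of vase_celadon, vase_blue, vase_white, vase_red's own z axis and vertical above 0.6 rad).
It fails at once if a vase is banged down in the case or on another vase (more than 60 N) (contact force between any of vase_celadon, vase_blue, vase_white, vase_red and case above 60 N or contact force between any of vase_blue, vase_white, vase_red and vase_celadon above 60 N or contact force between any of vase_white, vase_red and vase_blue above 60 N or contact force between vase_red and vase_white above 60 N).
It fails at once if a fastener is worked with the fingers instead of the screwdriver (contact force between the fingers and lock_a above 2 N or contact force between the fingers and lock_b above 2 N).
It fails at once if something else on the bench is disturbed (shifted more than 40 mm, or the spray bottle tipped) (distance of any of spray_bottle, tape_roll, phone, marker, bowl, saucer, small_pot from where it was at the start of the episode above 0.04 m or angle between spray_bottle's own z axis and vertical above 0.5 rad).
Of vase_celadon, vase_blue, vase_white, vase_red only 2 to 3 are there at a start; the rules pass over those that are not, and their reading is None.
At some moment in a run one of jar may be knocked a few centimetres aside while the robot is not near it.
Once in a run the grip may slacken for a moment while it holds something.
It also fails if it takes over 210 s, if anything falls off the work surface, if the arm or the gripper's body presses on something with over 40 N, if the wrist force passes 120 N, or if a joint passes its speed limit or range.

## Robot

A 6-joint arm with a two-finger parallel gripper is mounted at the origin on the work surface. World frame = base frame: x ahead of the robot, y to its left, z up, the work surface at z = 0. Lengths are in m, angles in rad, forces in N, time in s.
With the tool pointing down it reaches from about 0.4 to 0.825 m from the base axis. Payload 7 kg.
Tool frame: the origin (TCP) lies on the mounting face of the last link; the fingertips stand arm.tcp_to_tips ahead of it and the grasp point (between the pads) lies 159 mm ahead of it (arm.tcp_to_tips is the distance from the TCP to the fingertips, in m); z points along the fingers, y is the direction in which the jaws open and shut (so a half turn about z gives the same grasp; the last joint's range is limited). The gripper opens to 88 mm and grips with 3 to 60 N. Pads are 19 mm wide; open, the fingers measure 130 mm over their backs; the gripper's body (78 mm by 193 mm) begins 47 mm behind the grasp point.
Start: joints at [-0.94, 0.359, 0.012, 0, -1.224, -0.288], TCP at [0.227, -0.636, 0.405] pointing down, gripper open.
Joint ranges: [-3.07, 3.07], [-1.43, 2.12], [-1.02, 1.25], [-3.03, 1.67], [-3.05, -0], [-3.03, 3.03]. Speed limits (rad/s): [2.39, 2.39, 3.01, 3.14, 3.14, 3.14].

## Interface

Orientations are given as [roll, pitch, yaw] about the fixed x, y, z axes, in that order (R = Rz(yaw) Ry(pitch) Rx(roll)).
In Python, from station import arm, cams, job_done, finder gives the robot as it stands.
- The arm moves only by the tool play_rows, never from a script. Its argument "targets" is a list that holds one entry, the list of rows, each a list of 4 numbers: the shift along the tool's x, y, z in m, then the turn about the tool's z in degrees. A call has 1 to 5 rows; each row is the pose to reach, as a shift and turn from the pose commanded when the call began, along the tool's axes at that moment; what a row does not reach only later rows make up. A row lasts 1/8 s, in which the tool goes at most 62.5 mm and 10.7 degrees, less where a joint would pass 70% of its speed; a pose out of reach is approached as far as the arm can. A call with a gripper value outside its range is refused whole. "grip" is the closure in counts, from 0 (fully open) to 255 (shut), set as the call begins (left out, the last holds). The fingers move at their own pace and stop on an object; "newtons" is the grip in N (left out, the last holds). Time passes only in rows, so rows that repeat a pose let the fingers close. It gives the time, the measured TCP pose, the force and the opening at its end, in the units of the state.
- arm.get_state(): the state, without advancing time (a new reading comes with each control period).
- cams.grab_frame(name): name is "scene" or "top"; returns (picture, depth): 400x640x3 uint8, red, green, blue; 400x640 float32, m along the optical axis (not along the pixel's ray), 0 where there is no reading.
- cams.camera_params(name): a dict with "intrinsics" (3x3 intrinsics, pixels), "position" and "attitude" of the camera in the world. Camera axes: x right, y down, z forward; pixel columns grow to the right and rows downward; lengths in m; the calibration is good to about 2 mm. A picture is of the moment at which its call begins. camera_params takes no time and is no camera call.
- job_done(): hands the job in, once; it reports no verdict.
Trained networks look in the newest picture that a camera, given by its name, has taken for a name from the list of things; names that differ only in an ending like _2 or _b are one class to them, and where a whole thing is asked for, a point or a joint stands for the part that bears it (a point fixed in the world has none). Each returns a list of dicts, best first, with "score" (0 to 1); they miss things now and then, are a little off and sometimes report something else, mostly with a low value. They report only what shows in the picture. A call takes as long as a camera call.
- finder.find_in(camera, query): "xyz" ([x, y, z] in m, in world coordinates, good to about 4 mm: the middle of the surface that is visible of it).
- finder.masks_of(camera, query): "mask" (400x640 bool, what is visible of it).
The state is a dict: "t": time; "q": joint angles; "qd": joint speeds; "joint_efforts": joint torques, N m; "eef_pos": TCP position; "ee_rot": TCP orientation; "force": force on the tool from outside, world axes, zero at the start; "moment": the same for the moment, N m; "width": finger opening in m.
Only numpy, scipy, OpenCV 4.12 (cv2) and the standard library are available. Lean on these libraries where they do the work, as an engineer would, in place of code of your own. Each camera call takes 0.05 s, during which the arm holds its last target. There are 200 camera calls.

## Working session

There is one attempt and no reset: what is moved stays moved. The work goes in short steps, Python scripts to look and compute and a tool call to move; the robot and the scene stay as the last step left them, time stands still between calls to the robot, and variables do not carry over. Pictures are saved under pics/ and viewed, about 12 in all and at most 16, crops included, and the job is handed in when it is done.

Besides the shell and the picture viewer there is one more tool, called after ">>>" in YAML: its name, and indented under it one key for each argument. play_rows: Moves the arm, as the interface text tells. Its arguments: {"type":"object","properties":{"targets":{"type":"array","items":{"type":"array","items":{"type":"array","items":{"type":"number"}}}},"grip":{"type":"number"},"newtons":{"type":"number"}},"required":["targets"]}

```bash
ls; mkdir -p pics
cat > h.py <<'E'
import numpy as np,cv2
from scipy.spatial.transform import Rotation as R
from station import arm,cams,job_done,finder
np.set_printoptions(precision=4,suppress=True)
def cam(n):
    p=cams.camera_params(n); return np.array(p["intrinsics"]),np.array(p["position"]),p["attitude"]
def rot(a):
    a=np.array(a,float)
    if a.shape==(3,3): return a
    return R.from_euler('xyz',a).as_matrix() if a.size==3 else R.from_quat(a).as_matrix()
def cloud(n,d):
    K,p,a=cam(n); v,u=np.mgrid[:400,:640]
    c=np.stack([(u-K[0,2])/K[0,0]*d,(v-K[1,2])/K[1,1]*d,d],-1)
    return c@rot(a).T+p
def st():
    s=arm.get_state(); print({k:np.round(s[k],4).tolist() for k in("t","q","eef_pos","ee_rot","force","width")}); return s
E
python3 - <<'E'
from h import *
st(); print(arm.tcp_to_tips)
for n in("scene","top"):
    print(cams.camera_params(n))
    im,d=cams.grab_frame(n); cv2.imwrite(f"pics/{n}0.png",im[:,:,::-1])
    for q in "vase_celadon vase_blue vase_white vase_red jar case front front_handle lock_a_slot lock_b_slot driver".split():
        print(n,q,[(round(o["score"],2),np.round(o["xyz"],3).tolist()) for o in finder.find_in(n,q)][:3])
st()
E
```

```text
pics
{'t': 0.0, 'q': [-0.9399, 0.3594, 0.0111, -0.0004, -1.2241, -0.2881], 'eef_pos': [0.2268, -0.6355, 0.4037], 'ee_rot': [3.1399, -0.0001, -2.799], 'force': [0.1666, -0.0325, 0.1009], 'width': 0.0876}
0.1781
{'intrinsics': array([[469.1691,   0.    , 318.9389],
       [  0.    , 469.1691, 197.0037],
       [  0.    ,   0.    ,   1.    ]]), 'position': array([ 1.1955, -0.1635,  1.0056]), 'attitude': array([-2.4597,  0.0035,  1.3197])}
scene vase_celadon [(0.66, [0.523, 0.409, 0.107])]
scene vase_blue [(0.85, [0.421, 0.327, 0.11])]
scene vase_white []
scene vase_red [(0.7, [0.431, 0.206, 0.114])]
scene jar [(0.73, [0.497, -0.404, 0.047])]
scene case [(0.92, [0.621, -0.014, 0.057]), (0.4, [0.566, -0.034, 0.052])]
scene front [(0.83, [0.567, -0.034, 0.052])]
scene front_handle [(0.96, [0.566, -0.036, 0.055])]
scene lock_a_slot []
scene lock_b_slot [(0.64, [0.565, -0.036, 0.052])]
scene driver [(0.71, [0.618, -0.013, 0.06]), (0.58, [0.367, -0.318, 0.131])]
{'intrinsics': array([[496.5625,   0.    , 321.4316],
       [  0.    , 496.5625, 199.5334],
       [  0.    ,   0.    ,   1.    ]])
[... 186 characters left out ...]
]), (0.64, [0.559, -0.029, 0.055])]
top vase_white [(0.65, [0.56, -0.033, 0.056])]
top vase_red [(0.57, [0.421, 0.212, 0.124])]
top jar [(0.94, [0.477, -0.399, 0.055])]
top case [(0.91, [0.626, -0.022, 0.054])]
top front [(0.64, [0.557, -0.028, 0.055]), (0.55, [0.624, -0.021, 0.059])]
top front_handle [(0.88, [0.561, -0.031, 0.057])]
top lock_a_slot [(0.7, [0.475, -0.401, 0.056]), (0.5, [0.545, -0.213, 0.095])]
top lock_b_slot [(0.63, [0.513, 0.151, 0.093])]
top driver [(0.56, [0.353, -0.317, 0.156])]
{'t': 1.2, 'q': [-0.9399, 0.3586, 0.0119, 0.0, -1.2241, -0.2881], 'eef_pos': [0.2269, -0.6357, 0.4047], 'ee_rot': [-3.1416, -0.0, -2.7988], 'force': [-0.6586, -0.0819, 0.0345], 'width': 0.0877}
```

View pics/scene0.png

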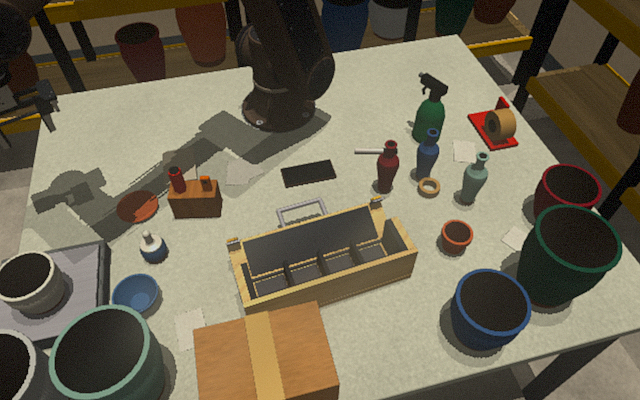

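View pics/top0.png

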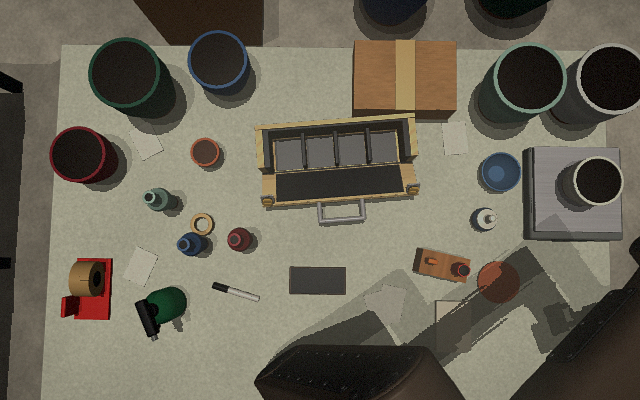

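The three vases present are celadon (scene 475,180), blue (428,155) and red (387,165). The jar is at (151,248), the driver is in its block (178,180), and the case front is down with its handle at (302,210).

```bash
cat > m.py <<'E'
from h import *
im,d=cams.grab_frame("top"); C=cloud("top",d); np.save("C0.npy",C); np.save("im0.npy",im)
im2,d2=cams.grab_frame("scene"); S=cloud("scene",d2); np.save("S0.npy",S)
x,y,z=C[...,0],C[...,1],C[...,2]
def near(P,cx,cy,r,z0,z1):
    m=(np.hypot(P[...,0]-cx,P[...,1]-cy)<r)&(P[...,2]>z0)&(P[...,2]<z1); return P[m]
for n,c in dict(cel=(.511,.415),blue=(.406,.325),red=(.421,.212)).items():
    for nm,P in(("top",C),("scn",S)):
        q=near(P,*c,.05,.16,.19); print(n,nm,len(q),q.mean(0),(q.max(0)+q.min(0))/2,q[:,2].max())
for nm,P in(("top",C),("scn",S)):
    q=near(P,.477,-.4,.05,.088,.11); print("jar",nm,len(q),q.mean(0),(q.max(0)+q.min(0))/2,q[:,2].max())
    q=near(P,.353,-.317,.04,.14,.18); print("drv",nm,len(q),q.mean(0),(q.max(0)+q.min(0))/2,q[:,2].max())
    q=near(P,.37,-.28,.1,.078,.092); print("block",nm,len(q),cv2.minAreaRect(q[:,:2].astype(np.float32)))
    q=near(P,.37,-.25,.045,.1,.18); print("cutter",nm,len(q),q.mean(0),q[:,2].max())
    b=P[(P[...,0]>.55)&(P[...,0]<.78)&(abs(P[...,1])<.26)&(P[...,2]>.106)&(P[...,2]<.13)]
    print("case rim",nm,len(b),cv2.minAreaRect(b[:,:2].astype(np.float32)))
    b=P[(P[...,0]>.45)&(P[...,0]<.58)&(abs(P[...,1]+.02)<.1)&(P[...,2]>.02)&(P[...,2]<.075)]
print("bench z",np.median(C[(abs(x-.45)<.03)&(abs(y)<.05)][:,2]))
for o in finder.masks_of("top","front_handle")[:1]:
    q=C[o["mask"]]; print("handle",o["score"],len(q),np.median(q,0),cv2.minAreaRect(q[:,:2].astype(np.float32)))
E
python3 m.py
```

```text
cel top 144 [0.5112 0.4205 0.1746] [0.511  0.4211 0.1744] 0.17937702790699106
cel scn 111 [0.5158 0.4211 0.171 ] [0.5139 0.4221 0.168 ] 0.17609465353310771
blue top 144 [0.4021 0.335  0.1748] [0.4022 0.3355 0.1752] 0.1809303086838998
blue scn 99 [0.4067 0.3354 0.1709] [0.405  0.3361 0.1684] 0.17527829294726582
red top 143 [0.4159 0.2166 0.1746] [0.4159 0.2162 0.1744] 0.18012731062790688
red scn 104 [0.4203 0.217  0.171 ] [0.4181 0.2184 0.169 ] 0.17667771579086877
jar top 48 [ 0.4791 -0.4073  0.0973] [ 0.4788 -0.4082  0.0956] 0.10172086131325342
drv top 152 [ 0.3537 -0.3194  0.1573] [ 0.3536 -0.3213  0.1533] 0.16581676931848932
block top 913 ((0.35933321714401245, -0.292514443397522), (0.12158029526472092, 0.059948451817035675), 77.91864013671875)
cutter top 64 [ 0.3721 -0.2512  0.1304] 0.14109125454371352
case rim top 2217 ((0.6822577118873596, -0.027152061462402344), (0.42693522572517395, 0.21258725225925446), 84.87165832519531)
jar scn 42 [ 0.4833 -0.4067  0.0937] [ 0.4826 -0.407   0.0939] 0.09959225102588332
drv scn 129 [ 0.3602 -0.3192  0.153 ] [ 0.3579 -0.3196  0.1512] 0.16139759126740894
block scn 656 ((0.36229780316352844, -0.29128238558769226), (0.1209997907280922, 0.06448551267385483), 79.42731475830078)
cutter scn 118 [ 0.3773 -0.2522  0.1195] 0.135715170385187
case rim scn 2511 ((0.6682660579681396, -0.01637871563434601), (0.11050808429718018, 0.3997063934803009), 5.523651599884033)
bench z 1.3331118576948064
handle 0.75 5669 [ 0.5582 -0.0289  0.0572] ((0.5188185572624207, -0.033689871430397034), (0.18943722546100616, 0.4220016896724701), 5.732806205749512)
```

Run:
```python
from h import *
C=np.load("C0.npy");S=np.load("S0.npy")
for nm,P in(("top",C),("scn",S)):
    c,s=np.cos(.096),np.sin(.096); o=np.array([.665,-.016])
    X=(P[...,0]-o[0])*c+(P[...,1]-o[1])*s; Y=-(P[...,0]-o[0])*s+(P[...,1]-o[1])*c; Z=P[...,2]
    b=(abs(X)<.08)&(abs(Y)<.23)&(Z>.104)&(Z<.13)
    r=b&(X>-.045)&(X<.07)
    print(nm,"rim",cv2.minAreaRect(np.c_[X[r],Y[r]].astype(np.float32)),np.median(Z[r]))
    w=b&(X>.03)&(abs(Y)<.19); pf=np.polyfit(Y[w],X[w],1); print(" back wall top mid/yawerr",pf, "Yrange",Y[r].min(),Y[r].max())
    for e in(-1,1):
        m=r&(Y*e>.15)&(X<.04); print(" end",e,X[m].min(),X[m].max(),Y[m].min(),Y[m].max(),np.median(Z[m]))
    h=(X<-.15)&(X>-.24)&(abs(Y)<.09)&(Z>.03)&(Z<.09)
    print(" handle",h.sum(),X[h].min(),X[h].mean(),Y[h].min(),Y[h].max(),np.median(Z[h]))
    bar=h&(X<X[h].min()+.016)&(abs(Y)<.045); pf=np.polyfit(Y[bar],X[bar],1);print(" bar",bar.sum(),X[bar].mean(),Z[bar].mean(),Z[bar].max(),pf)
    f=(X>-.145)&(X<-.06)&(abs(Y)<.1)&(Z>.03)&(Z<.12); pf=np.polyfit(X[f],Z[f],1);print(" front plate slope",pf,"theta",np.pi/2-np.arctan(-pf[0]) )
    for e in(-1,1):
        f=(X<-.075)&(X>-.16)&(Y*e>.15)&(Y*e<.21)&(Z>.05); print(" lock",e,f.sum(),[ (round(X[f].min(),3),round(X[f].max(),3),round(Y[f].mean(),3),round(Z[f].max(),3)) if f.any() else 0])
    t=(P[...,2]>.12)&(P[...,0]<.42)&(P[...,0]>.2)&(P[...,1]>.24)&(P[...,1]<.55)&(np.hypot(P[...,0]-.404,P[...,1]-.335)>.05)
    q=P[t]; print(" tall near blue",len(q),q.min(0),q.max(0))
```

```text
top rim ((0.010641075670719147, -0.010988116264343262), (0.11440428346395493, 0.4184766411781311), 0.5463030934333801) 0.1154277635963421
 back wall top mid/yawerr [-0.0065  0.0443] Yrange -0.21973068554422673 0.19802556811550456
 end -1 -0.04492731596764324 0.03998805680527706 -0.20211334850901286 -0.15089186937482932 0.1142236714934346
 end 1 -0.044878892113803255 0.03990783739444941 0.1503259398533073 0.19802556811550456 0.11408571624333197
 handle 369 -0.20141803506187714 -0.185254361850629 -0.06290106284817629 0.05894900845009097 0.07630544088361146
 bar 165 -0.1956322034275692 0.07815032049103501 0.08486175257654516 [-0.0002 -0.1956]
 front plate slope [-0.5124  0.0025] theta 1.097289170405765
 lock -1 403 [(np.float64(-0.148), np.float64(-0.084), np.float64(-0.175), np.float64(0.11))]
 lock 1 367 [(np.float64(-0.148), np.float64(-0.085), np.float64(0.173), np.float64(0.107))]
 tall near blue 839 [0.2006 0.3801 0.1201] [0.2775 0.4322 0.2062]
scn rim ((0.006819490343332291, -0.0006939023733139038), (0.103230781853199, 0.3997003436088562), 0.03632357716560364) 0.11280359013842589
 back wall top mid/yawerr [0.0002 0.0495] Yrange -0.20053763723609921 0.1991388028657735
 end -1 -0.04468174906630254 0.03989264640745935 -0.20053763723609921 -0.15225591653048273 0.11151915572543947
 end 1 -0.04491009772541583 0.0399353642820436 0.1515233740714668 0.1991388028657735 0.11134052247863474
 handle 338 -0.19832091213470981 -0.18238709956123153 -0.06153348293695353 0.059875009847517216 0.07311167583674683
 bar 165 -0.19080242428077757 0.07414450343843998 0.08011911203201183 [-0.0015 -0.1908]
 front plate slope [-0.5093  0.001 ] theta 1.0997086787673567
 lock -1 470 [(np.float64(-0.143), np.float64(-0.091), np.float64(-0.176), np.float64(0.103))]
 lock 1 374 [(np.float64(-0.143), np.float64(-0.091), np.float64(0.175), np.float64(0.106))]
 tall near blue 642 [0.2004 0.3815 0.12  ] [0.2811 0.4405 0.2018]
```

```bash
cat > go.py <<'E'
# go.py x y z(grasp) yaw_deg : shift/turn in tool axes from the present pose; accepts several quadruples
import sys; from h import *
s=st(); p=np.array(s["eef_pos"]); yaw=s["ee_rot"][2]; yaw=np.radians(np.round(np.degrees(yaw),1))
a=list(map(float,sys.argv[1:]))
for i in range(0,len(a),4):
    t=np.array(a[i:i+3])+[0,0,.159]; d=t-p; ty=np.radians(a[i+3])
    print("shift",np.round([d[0]*np.cos(yaw)+d[1]*np.sin(yaw),d[0]*np.sin(yaw)-d[1]*np.cos(yaw),-d[2]],4).tolist(),"turn",round(-np.degrees((ty-yaw+np.pi)%(2*np.pi)-np.pi),1))
    p,yaw=t,ty
E
python3 go.py .481 -.407 .19 -84.5 .481 -.407 .082 -84.5 .481 -.407 .23 -84.5 .6712 -.1429 .23 -84.5
```

```text
{'t': 1.35, 'q': [-0.9399, 0.3586, 0.0119, -0.0, -1.2241, -0.2881], 'eef_pos': [0.2269, -0.6357, 0.4047], 'ee_rot': [-3.1415, 0.0, -2.7988], 'force': [-0.9079, -0.3592, -0.1541], 'width': 0.0878}
shift [-0.3161, 0.1302, 0.0557] turn -75.9
shift [0.0, -0.0, 0.108] turn -0.0
shift [0.0, -0.0, -0.148] turn -0.0
shift [-0.2447, -0.2146, -0.0] turn -0.0
```

>>> play_rows:
  targets:
    - [[-0.06, 0.025, 0.01, -10], [-0.12, 0.05, 0.02, -20], [-0.18, 0.075, 0.03, -30], [-0.24, 0.1, 0.04, -40], [-0.316, 0.13, 0.0557, -50]]
  grip: 110
  newtons: 20

```text
t: 1.98
eef_pos: [0.4572, -0.4275, 0.3554]
ee_rot: [-3.141, -0.0, -1.92]
force: [0.4, -0.9, 0.1]
width: 0.0503
```

>>> play_rows:
  targets:
    - [[0, 0, 0, -10], [0, 0, 0, -20], [0, 0, 0, -25.9], [0, 0, 0, -25.9], [0, 0, 0, -25.9]]

```text
t: 2.6
eef_pos: [0.4558, -0.429, 0.3552]
ee_rot: [-3.142, -0.0, -1.476]
force: [-0.4, 0.3, 0.0]
width: 0.0498
```

```bash
cat > look.py <<'E'
# look.py x y r z0 z1 : centroid from both cameras of points in a cylinder
import sys; from h import *
a=list(map(float,sys.argv[1:]))
ims={n:cams.grab_frame(n) for n in("top","scene")}
np.savez("last.npz",ti=ims["top"][0],td=ims["top"][1],si=ims["scene"][0],sd=ims["scene"][1])
for n in ims: cv2.imwrite(f"pics/last_{n}.png",ims[n][0][:,:,::-1])
for i in range(0,len(a),5):
  x,y,r,z0,z1=a[i:i+5]
  for n in ims:
    P=cloud(n,ims[n][1]); q=P[(np.hypot(P[...,0]-x,P[...,1]-y)<r)&(P[...,2]>z0)&(P[...,2]<z1)]
    print(n,len(q),(q.mean(0),(q.max(0)+q.min(0))/2,q[:,2].max()) if len(q) else "")
E
python3 look.py .481 -.407 .05 .088 .11; python3 go.py .481 -.407 .082 -84.5
```

```text
top 0 
scene 45 (array([ 0.484 , -0.4069,  0.0937]), array([ 0.4832, -0.4072,  0.0932]), np.float64(0.09824190152690726))
{'t': 2.7, 'q': [-0.4438, 0.3136, -0.1709, 0.0, -1.0863, 0.5388], 'eef_pos': [0.4558, -0.4291, 0.3552], 'ee_rot': [-3.1416, -0.0, -1.4758], 'force': [-0.0102, 0.0273, -0.1903], 'width': 0.05}
shift [-0.0196, -0.0272, 0.1142] turn -0.1
```

>>> play_rows:
  targets:
    - [[-0.0196, -0.0272, 0.0, 0], [-0.0196, -0.0272, 0.03, 0], [-0.0196, -0.0272, 0.07, 0], [-0.0196, -0.0272, 0.114, 0], [-0.0196, -0.0272, 0.114, 0]]

```text
t: 3.32
eef_pos: [0.4803, -0.4065, 0.2386]
ee_rot: [3.137, 0.003, -1.475]
force: [-0.1, 0.2, 1.1]
width: 0.0494
```

>>> play_rows:
  targets:
    - [[0, 0, 0, 0], [0, 0, 0, 0], [0, 0, 0, 0], [0, 0, 0, 0], [0, 0, 0, 0]]
  grip: 255

```text
t: 3.95
eef_pos: [0.481, -0.407, 0.2419]
ee_rot: [-3.141, -0.0, -1.474]
force: [-2.1, 1.2, 4.3]
width: 0.0173
```

>>> play_rows:
  targets:
    - [[0, 0, -0.03, 0], [0, 0, -0.07, 0], [0, 0, -0.11, 0], [0, 0, -0.15, 0], [0, 0, -0.15, 0]]

```text
t: 4.58
eef_pos: [0.4816, -0.4071, 0.3946]
ee_rot: [-3.137, -0.003, -1.474]
force: [0.4, -0.3, -3.1]
width: 0.0178
```

```bash
python3 go.py .6712 -.1429 .23 -84.5; python3 look.py .48 -.407 .06 .24 .3
```

```text
{'t': 4.575, 'q': [-0.3926, 0.2909, -0.1094, 0.0006, -1.1644, 0.4894], 'eef_pos': [0.4816, -0.4071, 0.3946], 'ee_rot': [-3.1365, -0.0033, -1.4738], 'force': [0.3816, -0.3087, -3.0597], 'width': 0.0178}
shift [-0.2445, -0.2145, 0.0056] turn 0.1
top 112 (array([ 0.4648, -0.388 ,  0.2853]), array([ 0.4595, -0.4034,  0.2718]), np.float64(0.2999967661655687))
scene 170 (array([ 0.485 , -0.3791,  0.2941]), array([ 0.4763, -0.4025,  0.2902]), np.float64(0.2999728955132729))
```

>>> play_rows:
  targets:
    - [[-0.045, -0.04, 0, 0], [-0.09, -0.08, 0, 0], [-0.135, -0.12, 0, 0], [-0.18, -0.16, 0, 0], [-0.22, -0.195, 0, 0]]

```text
t: 5.3
eef_pos: [0.6546, -0.1669, 0.3887]
ee_rot: [3.138, 0.001, -1.474]
force: [1.0, -0.4, -2.2]
width: 0.0177
```

>>> play_rows:
  targets:
    - [[-0.0245, -0.0195, 0, 0], [-0.0245, -0.0195, 0.03, 0], [-0.0245, -0.0195, 0.07, 0], [-0.0245, -0.0195, 0.1, 0], [-0.0245, -0.0195, 0.12, 0]]

```text
t: 5.92
eef_pos: [0.6697, -0.1426, 0.2668]
ee_rot: [3.136, 0.001, -1.475]
force: [0.9, -0.0, -2.9]
width: 0.0173
```

>>> play_rows:
  targets:
    - [[0, 0, 0.0, 0], [0, 0, 0.0, 0]]

```text
t: 6.18
eef_pos: [0.6711, -0.1428, 0.271]
ee_rot: [3.141, -0.0, -1.474]
force: [0.1, -0.6, -1.0]
width: 0.0173
```

```bash
python3 go.py .6712 -.1429 .102 -84.5; python3 look.py .67 -.14 .01 .2 .3
python3 -c "
import cv2;a=cv2.imread('pics/last_scene.png')[170:330,180:420];b=cv2.imread('pics/last_top.png')[90:250,240:480]
cv2.imwrite('pics/v1.png',cv2.resize(cv2.hconcat([a,b]),None,fx=1.6,fy=1.6))"
```

```text
{'t': 6.175, 'q': [0.0737, 0.4775, -0.1235, 0.0003, -0.9703, 0.023], 'eef_pos': [0.6711, -0.1428, 0.271], 'ee_rot': [3.141, -0.0002, -1.4739], 'force': [0.1128, -0.6445, -1.0203], 'width': 0.0173}
shift [0.0001, -0.0001, 0.01] turn 0.1
top 0 
scene 0
```

View pics/v1.png

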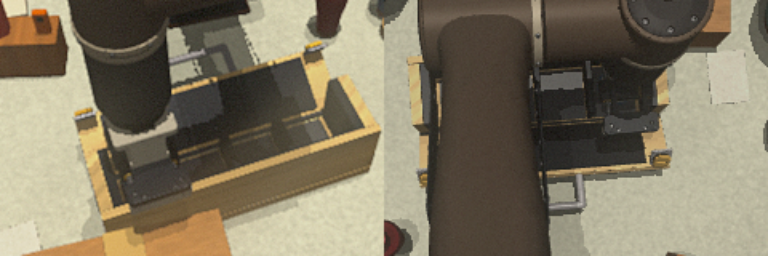

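The gripper is over the -y end bay, and both views agree with that. The jar itself is hidden by the gripper.

>>> play_rows:
  targets:
    - [[0, 0, 0.004, 0], [0, 0, 0.008, 0], [0, 0, 0.01, 0], [0, 0, 0.01, 0]]

```text
t: 6.78
eef_pos: [0.6708, -0.1428, 0.2609]
ee_rot: [3.141, 0.0, -1.474]
force: [0.5, -0.5, -2.5]
width: 0.0173
```

>>> play_rows:
  targets:
    - [[0, 0, 0, 0], [0, 0, 0, 0], [0, 0, 0, 0]]
  grip: 160

```text
t: 7.15
eef_pos: [0.6711, -0.1428, 0.2616]
ee_rot: [-3.141, -0.0, -1.474]
force: [0.1, 0.3, 1.0]
width: 0.0319
```

>>> play_rows:
  targets:
    - [[0, 0, -0.03, 0], [0, 0, -0.08, 0], [0, 0, -0.12, 0], [0, 0, -0.14, 0], [0, 0, -0.14, 0]]

```text
t: 7.78
eef_pos: [0.6712, -0.1428, 0.4036]
ee_rot: [-3.137, -0.0, -1.474]
force: [0.3, -1.0, 0.9]
width: 0.0327
```

```bash
python3 go.py  .417 .217 .23 -84.5  .417 .217 .15 -84.5
```

```text
{'t': 7.775, 'q': [0.0737, 0.3762, 0.0355, 0.0004, -1.226, 0.0229], 'eef_pos': [0.6712, -0.1428, 0.4036], 'ee_rot': [-3.1375, -0.0005, -1.474], 'force': [0.2947, -1.0471, 0.8684], 'width': 0.0327}
shift [-0.3825, 0.2185, 0.0146] turn -0.0
shift [0.0, -0.0, 0.08] turn -0.0
```

>>> play_rows:
  targets:
    - [[-0.05, 0.028, 0, 0], [-0.1, 0.057, 0, 0], [-0.15, 0.086, 0, 0], [-0.2, 0.114, 0, 0], [-0.25, 0.143, 0, 0]]
  grip: 0

```text
t: 8.4
eef_pos: [0.503, 0.0934, 0.4002]
ee_rot: [3.141, -0.0, -1.474]
force: [0.8, 1.7, 1.0]
width: 0.077
```

>>> play_rows:
  targets:
    - [[-0.05, 0.028, 0, 0], [-0.1, 0.057, 0, 0], [-0.1325, 0.0755, 0.01, 0], [-0.1325, 0.0755, 0.01, 0], [-0.1325, 0.0755, 0.01, 0]]

```text
t: 9.02
eef_pos: [0.4164, 0.2168, 0.3907]
ee_rot: [3.141, -0.001, -1.473]
force: [-0.1, -0.9, -0.2]
width: 0.0877
```

```bash
python3 look.py .417 .217 .05 .16 .185 .4036 .3355 .05 .16 .185 .5125 .4215 .05 .16 .185  .6712 -.1429 .05 .09 .13; python3 go.py  .417 .217 .15 -84.5
```

```text
top 7 (array([0.4185, 0.2024, 0.1773]), array([0.4185, 0.2032, 0.1776]), np.float64(0.18146690885974137))
scene 102 (array([0.4202, 0.2168, 0.1707]), array([0.4185, 0.2176, 0.1682]), np.float64(0.17589541644494222))
top 0 
scene 94 (array([0.4074, 0.3357, 0.1709]), array([0.406 , 0.3364, 0.1682]), np.float64(0.1762279771412596))
top 145 (array([0.5112, 0.4206, 0.1744]), array([0.5107, 0.4207, 0.1735]), np.float64(0.18096766963874145))
scene 111 (array([0.5159, 0.4211, 0.1711]), array([0.5145, 0.4228, 0.1683]), np.float64(0.1761180306286786))
top 211 (array([ 0.69  , -0.1574,  0.1094]), array([ 0.6857, -0.1529,  0.1061]), np.float64(0.12188106009341126))
scene 169 (array([ 0.6817, -0.16  ,  0.109 ]), array([ 0.6862, -0.155 ,  0.1045]), np.float64(0.1180049636436058))
{'t': 9.125, 'q': [0.8993, 0.0252, -0.4433, 0.0001, -1.1028, -0.8035], 'eef_pos': [0.4169, 0.2163, 0.3909], 'ee_rot': [3.1413, -0.0004, -1.475], 'force': [-0.2345, -0.9073, -0.9629], 'width': 0.0873}
shift [-0.0007, -0.0002, 0.0819] turn -0.0
```

>>> play_rows:
  targets:
    - [[0, 0, 0.03, 0], [0, 0, 0.06, 0], [0, 0, 0.08, 0], [0, 0, 0.081, 0], [0, 0, 0.081, 0]]

```text
t: 9.75
eef_pos: [0.4171, 0.2166, 0.3108]
ee_rot: [-3.141, 0.0, -1.475]
force: [0.3, -0.1, 0.8]
width: 0.0881
```

>>> play_rows:
  targets:
    - [[0, 0, 0, 0], [0, 0, 0, 0], [0, 0, 0, 0], [0, 0, 0, 0], [0, 0, 0, 0]]
  grip: 255
  newtons: 25

```text
t: 10.38
eef_pos: [0.4165, 0.2169, 0.3102]
ee_rot: [-3.142, 0.0, -1.474]
force: [-0.1, -1.1, -0.1]
width: 0.0434
```

>>> play_rows:
  targets:
    - [[0, 0, 0, 0], [0, 0, -0.02, 0], [0, 0, -0.06, 0], [0, 0, -0.1, 0], [0, 0, -0.14, 0]]

```text
t: 11.0
eef_pos: [0.4161, 0.2166, 0.4507]
ee_rot: [3.14, -0.001, -1.474]
force: [0.2, 1.1, -4.1]
width: 0.0307
```

```bash
python3 go.py .6549 .0243 .29 -84.5  .6549 .0243 .17 -84.5
```

```text
{'t': 11.0, 'q': [0.9008, -0.0172, -0.3456, -0.0007, -1.2438, -0.804], 'eef_pos': [0.4161, 0.2166, 0.4507], 'ee_rot': [3.1401, -0.0006, -1.4743], 'force': [0.1635, 1.0775, -4.0704], 'width': 0.0307}
shift [0.2143, -0.2193, 0.0017] turn -0.0
shift [0.0, -0.0, 0.12] turn -0.0
```

```bash
python3 look.py .417 .217 .06 .1 .28
python3 - <<'E'
import cv2;a=cv2.imread('pics/last_scene.png')[20:220,300:460];cv2.imwrite('pics/v2.png',cv2.resize(a,None,fx=3,fy=3,interpolation=3))
from h import *
Z=np.load("last.npz");P=cloud("scene",Z["sd"]);im=Z["si"].astype(int)
m=(np.hypot(P[...,0]-.417,P[...,1]-.217)<.06)&(im[...,0]>im[...,1]+35)&(P[...,2]>.02)
q=P[m];print(len(q),q.min(0),q.max(0))
E
```

```text
top 143 (array([0.4173, 0.1947, 0.2448]), array([0.4185, 0.1969, 0.2048]), np.float64(0.2690890808263098))
scene 811 (array([0.4357, 0.2095, 0.2253]), array([0.4198, 0.2155, 0.2114]), np.float64(0.27990011094313705))Traceback (most recent call last):
  File "<stdin>", line 5, in <module>
    return umr_minimum(a, axis, None, out, keepdims, initial, where)
ValueError: zero-size array to reduction operation minimum which has no identity
```

View pics/v2.png

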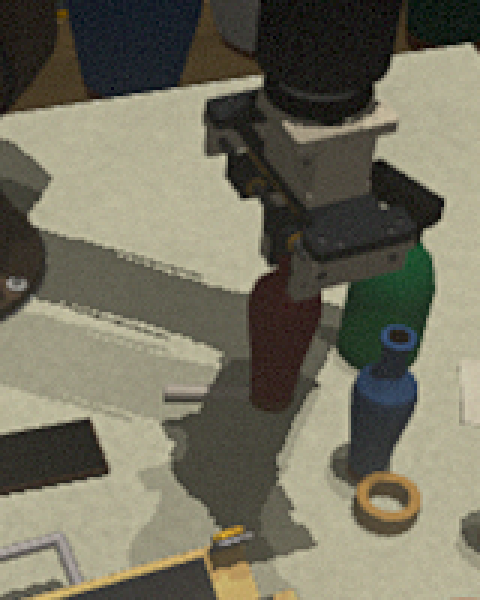

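Red vase hangs upright in the fingers (bottom about 270,405 in the crop). I'll check the opening and how high the foot is.

>>> play_rows:
  targets:
    - [[0, 0, 0, 0], [0, 0, 0, 0]]

```text
t: 11.35
eef_pos: [0.4161, 0.2165, 0.4484]
ee_rot: [3.139, -0.002, -1.474]
force: [0.0, -0.7, -4.0]
width: 0.0309
```

Run:
```python
from h import *
Z=np.load("last.npz");P=cloud("scene",Z["sd"])
q=P[(np.hypot(P[...,0]-.42,P[...,1]-.217)<.045)&(P[...,2]>.02)]
h,e=np.histogram(q[:,2],np.arange(.02,.34,.01))
for k,z in zip(h,e):
    s=q[(q[:,2]>=z)&(q[:,2]<z+.01)]
    if k: print(round(z,2),k,round(np.ptp(s[:,1]),3),s[:,:2].mean(0))
st()
```

```text
0.14 25 0.03 [0.4327 0.2125]
0.15 37 0.03 [0.4337 0.2116]
0.16 41 0.031 [0.4337 0.2114]
0.17 35 0.035 [0.4347 0.2113]
0.18 42 0.037 [0.4354 0.2103]
0.19 46 0.042 [0.4364 0.2109]
0.2 47 0.04 [0.4383 0.2097]
0.21 50 0.047 [0.439  0.2099]
0.22 56 0.044 [0.4389 0.2087]
0.23 62 0.051 [0.4402 0.2083]
0.24 81 0.052 [0.4389 0.2071]
0.25 98 0.051 [0.4385 0.2086]
0.26 134 0.05 [0.4333 0.2101]
0.27 57 0.033 [0.4236 0.2078]
0.28 67 0.029 [0.425  0.2112]
0.29 46 0.01 [0.4209 0.2085]
0.3 26 0.01 [0.432  0.2091]
0.31 18 0.008 [0.4342 0.2082]
0.32 8 0.016 [0.4288 0.2086]
{'t': 11.35, 'q': [0.9007, -0.0153, -0.349, -0.0007, -1.2402, -0.804], 'eef_pos': [0.4161, 0.2165, 0.4484], 'ee_rot': [3.139, -0.0018, -1.4743], 'force': [0.0043, -0.6622, -4.0411], 'width': 0.0309}
```

>>> play_rows:
  targets:
    - [[0, 0, 0.04, 0], [0, 0, 0.08, 0], [0, 0, 0.115, 0], [0, 0, 0.13, 0], [0, 0, 0.135, 0]]

```text
t: 11.98
eef_pos: [0.4166, 0.2168, 0.3144]
ee_rot: [3.14, -0.002, -1.474]
force: [0.8, -0.6, -3.6]
width: 0.0304
```

>>> play_rows:
  targets:
    - [[0, 0, 0.001, 0], [0, 0, 0.002, 0], [0, 0, 0.003, 0], [0, 0, 0.003, 0], [0, 0, 0.003, 0]]

```text
t: 12.6
eef_pos: [0.4165, 0.2168, 0.3124]
ee_rot: [-3.141, 0.0, -1.474]
force: [0.2, 0.4, -3.6]
width: 0.0308
```

>>> play_rows:
  targets:
    - [[0, 0, 0.001, 0], [0, 0, 0.002, 0], [0, 0, 0.003, 0], [0, 0, 0.003, 0], [0, 0, 0.003, 0]]

```text
t: 13.22
eef_pos: [0.4173, 0.2175, 0.3108]
ee_rot: [-3.139, 0.001, -1.473]
force: [-1.7, 0.1, 9.8]
width: 0.0303
```

>>> play_rows:
  targets:
    - [[0, 0, 0, 0], [0, 0, 0, 0], [0, 0, 0.002, 0], [0, 0, 0.003, 0], [0, 0, 0.003, 0]]
  grip: 100

```text
t: 13.85
eef_pos: [0.4165, 0.2168, 0.3059]
ee_rot: [3.141, -0.0, -1.474]
force: [0.5, 0.4, -0.0]
width: 0.0531
```

>>> play_rows:
  targets:
    - [[0, 0, 0, 0], [0, 0, 0, 0], [0, 0, 0, 0], [0, 0, 0, 0], [0, 0, 0, 0]]
  grip: 255

```text
t: 14.48
eef_pos: [0.4166, 0.2169, 0.3062]
ee_rot: [-3.141, 0.0, -1.474]
force: [-0.6, 0.3, -0.4]
width: 0.0307
```

>>> play_rows:
  targets:
    - [[0, 0, 0, 0], [0, 0, 0, 0], [0, 0, 0, 0]]

```text
t: 14.85
eef_pos: [0.4166, 0.2169, 0.3062]
ee_rot: [-3.141, 0.0, -1.474]
force: [0.3, 0.5, 0.3]
width: 0.0301
```

>>> play_rows:
  targets:
    - [[0, 0, 0, 0], [0, 0, -0.02, 0], [0, 0, -0.06, 0], [0, 0, -0.1, 0], [0, 0, -0.14, 0]]
  newtons: 40

```text
t: 15.48
eef_pos: [0.416, 0.2165, 0.4466]
ee_rot: [3.14, -0.001, -1.474]
force: [1.7, 0.5, -2.9]
width: 0.0301
```

>>> play_rows:
  targets:
    - [[0.04, -0.041, 0, 0], [0.08, -0.082, 0, 0], [0.12, -0.123, 0, 0], [0.16, -0.164, 0, 0], [0.195, -0.2, 0, 0]]

```text
t: 16.1
eef_pos: [0.6355, 0.0405, 0.4447]
ee_rot: [3.139, 0.0, -1.475]
force: [-1.0, 0.5, -2.9]
width: 0.0301
```

```bash
python3 go.py .6549 .0243 .29 -84.5  .6549 .0243 .168 -84.5
```

```text
{'t': 16.1, 'q': [0.3694, 0.2756, -0.0153, -0.0008, -1.2824, -0.2732], 'eef_pos': [0.6355, 0.0405, 0.4447], 'ee_rot': [3.139, 0.0, -1.4748], 'force': [-1.0087, 0.4986, -2.8604], 'width': 0.0301}
shift [0.018, -0.0177, -0.0043] turn -0.0
shift [0.0, -0.0, 0.122] turn -0.0
```

>>> play_rows:
  targets:
    - [[0.018, -0.018, 0, 0], [0.018, -0.018, 0.02, 0], [0.018, -0.018, 0.05, 0], [0.018, -0.018, 0.08, 0], [0.018, -0.018, 0.1, 0]]

```text
t: 16.73
eef_pos: [0.6532, 0.0258, 0.3431]
ee_rot: [3.137, 0.0, -1.475]
force: [0.4, -0.1, -3.9]
width: 0.03
```

>>> play_rows:
  targets:
    - [[0, 0, 0.008, 0], [0, 0, 0.013, 0], [0, 0, 0.015, 0], [0, 0, 0.015, 0], [0, 0, 0.015, 0]]

```text
t: 17.35
eef_pos: [0.6542, 0.0259, 0.3318]
ee_rot: [-3.141, 0.0, -1.474]
force: [0.1, 0.5, -3.1]
width: 0.0301
```

```bash
python3 look.py .6712 -.1429 .03 .09 .13; python3 go.py .6549 .0243 .165 -84.5
python3 - <<'E'
import cv2;a=cv2.imread('pics/last_scene.png')[130:330,200:440];cv2.imwrite('pics/v3.png',cv2.resize(a,None,fx=3,fy=3,interpolation=3))
E
```

```text
top 55 (array([ 0.668 , -0.1459,  0.1115]), array([ 0.6691, -0.1468,  0.1058]), np.float64(0.12091128460168177))
scene 84 (array([ 0.6757, -0.1455,  0.107 ]), array([ 0.6736, -0.1454,  0.1036]), np.float64(0.1166760545492066))
{'t': 17.45, 'q': [0.3369, 0.3767, -0.134, 0.0, -1.0593, -0.2403], 'eef_pos': [0.6541, 0.0259, 0.3317], 'ee_rot': [-3.1409, 0.0001, -1.4741], 'force': [0.0205, 0.1674, -4.166], 'width': 0.0302}
shift [0.0017, -0.0006, 0.0077] turn -0.0
```

View pics/v3.png

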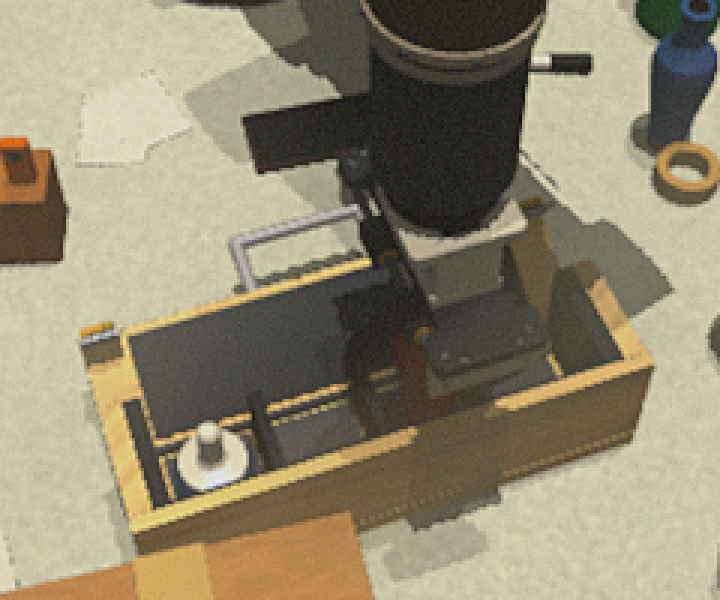

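Jar stands in bay 0 (crop 210,455). Red vase is inside bay 2 (crop 410,370), just above the deck.

>>> play_rows:
  targets:
    - [[0.001, 0, 0.002, 0], [0.001, 0, 0.004, 0], [0.001, 0, 0.0055, 0], [0.001, 0, 0.0055, 0]]

```text
t: 17.95
eef_pos: [0.6541, 0.0249, 0.3254]
ee_rot: [3.141, -0.0, -1.474]
force: [0.9, 0.5, -4.2]
width: 0.0299
```

>>> play_rows:
  targets:
    - [[0, 0, 0.0005, 0], [0, 0, 0.001, 0], [0, 0, 0.0015, 0], [0, 0, 0.0015, 0]]

```text
t: 18.45
eef_pos: [0.6542, 0.0249, 0.3243]
ee_rot: [-3.141, 0.0, -1.474]
force: [0.6, 0.3, -1.7]
width: 0.0302
```

>>> play_rows:
  targets:
    - [[0, 0, 0.0007, 0], [0, 0, 0.0007, 0]]

```text
t: 18.7
eef_pos: [0.6545, 0.0249, 0.3242]
ee_rot: [-3.14, -0.0, -1.474]
force: [-0.3, -0.6, 1.9]
width: 0.0301
```

>>> play_rows:
  targets:
    - [[0, 0, 0, 0], [0, 0, 0, 0], [0, 0, 0, 0], [0, 0, 0, 0], [0, 0, 0, 0]]
  grip: 0

```text
t: 19.32
eef_pos: [0.6542, 0.0249, 0.3234]
ee_rot: [3.142, -0.0, -1.474]
force: [0.3, 0.4, -0.4]
width: 0.0747
```

>>> play_rows:
  targets:
    - [[0, 0, -0.01, 0], [0, 0, -0.05, 0], [0, 0, -0.09, 0], [0, 0, -0.09, 0]]

```text
t: 19.82
eef_pos: [0.6549, 0.0249, 0.4185]
ee_rot: [-3.134, 0.001, -1.474]
force: [-0.7, 0.0, 0.1]
width: 0.0877
```

```bash
python3 go.py .404 .3355 .25 -84.5  .404 .3355 .148 -84.5
```

```text
{'t': 19.825, 'q': [0.3354, 0.3164, -0.0185, 0.0013, -1.2284, -0.2387], 'eef_pos': [0.6549, 0.0249, 0.4185], 'ee_rot': [-3.134, 0.0006, -1.4736], 'force': [-0.6914, 0.0426, 0.1081], 'width': 0.0877}
shift [-0.3336, 0.2194, 0.0095] turn 0.1
shift [0.0, -0.0, 0.102] turn -0.0
```

>>> play_rows:
  targets:
    - [[-0.05, 0.033, 0, 0], [-0.1, 0.066, 0, 0], [-0.15, 0.099, 0, 0], [-0.2, 0.132, 0, 0], [-0.25, 0.165, 0, 0]]

```text
t: 20.45
eef_pos: [0.4643, 0.2589, 0.4137]
ee_rot: [-3.141, 0.0, -1.474]
force: [0.4, 1.3, -0.4]
width: 0.0876
```

>>> play_rows:
  targets:
    - [[-0.05, 0.033, 0, 0], [-0.0835, 0.0545, 0, 0], [-0.0835, 0.0545, 0.01, 0], [-0.0835, 0.0545, 0.01, 0], [-0.0835, 0.0545, 0.01, 0]]

```text
t: 21.08
eef_pos: [0.4041, 0.3349, 0.4035]
ee_rot: [3.141, -0.0, -1.475]
force: [-0.1, 1.1, -0.5]
width: 0.0874
```

```bash
python3 look.py .6549 .0243 .04 .185 .22 .4036 .3355 .05 .16 .185; python3 go.py .404 .3355 .148 -84.5
```

```text
top 144 (array([0.6535, 0.0263, 0.1928]), array([0.6533, 0.0258, 0.1925]), np.float64(0.19772989208267622))
scene 150 (array([0.6571, 0.0268, 0.1899]), array([0.6571, 0.0269, 0.1904]), np.float64(0.19428453748415264))
top 102 (array([0.4026, 0.3315, 0.1743]), array([0.4023, 0.335 , 0.1733]), np.float64(0.17946235251518483))
scene 99 (array([0.4069, 0.3352, 0.1712]), array([0.4059, 0.3357, 0.1687]), np.float64(0.17674087405988703))
{'t': 21.175, 'q': [1.0662, 0.1118, -0.3178, 0.0001, -1.1411, -0.971], 'eef_pos': [0.4041, 0.335, 0.4036], 'ee_rot': [-3.1415, -0.0, -1.4756], 'force': [-0.0991, -0.1911, 0.2298], 'width': 0.088}
shift [-0.0005, 0.0001, 0.0966] turn -0.0
```

Red stands at z about 0.192, upright, within a few mm of the middle of bay 2. Next is the blue vase.

>>> play_rows:
  targets:
    - [[0, 0, 0.035, 0], [0, 0, 0.07, 0], [0, 0, 0.095, 0], [0, 0, 0.0965, 0], [0, 0, 0.0965, 0]]
  grip: 0

```text
t: 21.8
eef_pos: [0.4041, 0.3357, 0.3079]
ee_rot: [-3.141, 0.001, -1.474]
force: [-0.2, -0.2, -0.2]
width: 0.0876
```

>>> play_rows:
  targets:
    - [[0, 0, 0, 0], [0, 0, 0, 0], [0, 0, 0, 0], [0, 0, 0, 0], [0, 0, 0, 0]]
  grip: 255
  newtons: 40

```text
t: 22.42
eef_pos: [0.4035, 0.3357, 0.307]
ee_rot: [-3.142, 0.0, -1.474]
force: [0.6, -0.0, -0.9]
width: 0.0433
```

>>> play_rows:
  targets:
    - [[0, 0, 0, 0], [0, 0, 0, 0], [0, 0, 0, 0], [0, 0, 0, 0], [0, 0, 0, 0]]

```text
t: 23.05
eef_pos: [0.4035, 0.3356, 0.3069]
ee_rot: [3.141, -0.0, -1.474]
force: [-0.8, 0.1, 0.2]
width: 0.0301
```

>>> play_rows:
  targets:
    - [[0, 0, 0, 0], [0, 0, -0.02, 0], [0, 0, -0.06, 0], [0, 0, -0.1, 0], [0, 0, -0.14, 0]]

```text
t: 23.68
eef_pos: [0.4032, 0.3353, 0.4474]
ee_rot: [3.14, -0.001, -1.474]
force: [0.3, 0.5, -4.0]
width: 0.0302
```

```bash
python3 go.py .6631 -.0593 .29 -84.5  .6631 -.0593 .175 -84.5
```

```text
{'t': 23.675, 'q': [1.068, 0.0834, -0.248, -0.0007, -1.241, -0.9713], 'eef_pos': [0.4032, 0.3353, 0.4474], 'ee_rot': [3.1402, -0.001, -1.4743], 'force': [0.3432, 0.5232, -3.9725], 'width': 0.0302}
shift [0.4177, -0.2209, -0.0016] turn -0.0
shift [0.0, -0.0, 0.115] turn -0.0
```

>>> play_rows:
  targets:
    - [[0.045, -0.005, 0, 0], [0.095, -0.011, 0, 0], [0.145, -0.017, 0, 0], [0.195, -0.023, 0, 0], [0.245, -0.029, 0, 0]]

```text
t: 24.3
eef_pos: [0.4557, 0.0929, 0.4464]
ee_rot: [3.141, 0.0, -1.474]
force: [1.3, -0.7, -4.0]
width: 0.0299
```

>>> play_rows:
  targets:
    - [[0.05, -0.006, 0, 0], [0.1, -0.012, 0, 0], [0.14, -0.018, 0, 0], [0.157, -0.03, 0, 0], [0.157, -0.06, 0, 0]]

```text
t: 24.92
eef_pos: [0.5303, -0.0575, 0.4465]
ee_rot: [3.14, 0.0, -1.477]
force: [0.5, 0.7, -3.2]
width: 0.0301
```

>>> play_rows:
  targets:
    - [[0.0, -0.04, 0, 0], [0.0, -0.08, 0, 0], [0.01, -0.12, 0, 0], [0.0157, -0.131, 0, 0], [0.0157, -0.131, 0, 0]]

```text
t: 25.55
eef_pos: [0.6631, -0.0592, 0.4451]
ee_rot: [3.139, 0.0, -1.475]
force: [-1.2, 0.3, -4.0]
width: 0.0301
```

```bash
python3 go.py .6631 -.0593 .29 -84.5  .6631 -.0593 .171 -84.5
```

```text
{'t': 25.55, 'q': [0.2031, 0.3238, 0.0531, -0.0005, -1.3031, -0.1072], 'eef_pos': [0.6631, -0.0592, 0.4451], 'ee_rot': [3.1386, 0.0002, -1.475], 'force': [-1.1644, 0.2848, -3.978], 'width': 0.0301}
shift [0.0002, -0.0, -0.0039] turn -0.0
shift [0.0, -0.0, 0.119] turn -0.0
```

>>> play_rows:
  targets:
    - [[0, 0, 0.02, 0], [0, 0, 0.05, 0], [0, 0, 0.08, 0], [0, 0, 0.1, 0], [0, 0, 0.11, 0]]

```text
t: 26.18
eef_pos: [0.6616, -0.0588, 0.336]
ee_rot: [3.14, 0.0, -1.474]
force: [0.9, 0.3, -3.4]
width: 0.0303
```

>>> play_rows:
  targets:
    - [[0, 0, 0.003, 0], [0, 0, 0.006, 0], [0, 0, 0.0075, 0], [0, 0, 0.0085, 0], [0, 0, 0.0085, 0]]

```text
t: 26.8
eef_pos: [0.6628, -0.0589, 0.3286]
ee_rot: [-3.141, 0.0, -1.474]
force: [0.2, 0.7, -3.9]
width: 0.0298
```

>>> play_rows:
  targets:
    - [[0, 0, 0.001, 0], [0, 0, 0.002, 0], [0, 0, 0.003, 0], [0, 0, 0.0037, 0], [0, 0, 0.0037, 0]]

```text
t: 27.42
eef_pos: [0.6629, -0.0589, 0.325]
ee_rot: [-3.141, -0.0, -1.474]
force: [-1.2, 0.9, -1.4]
width: 0.03
```

>>> play_rows:
  targets:
    - [[0, 0, 0.0005, 0], [0, 0, 0.001, 0], [0, 0, 0.001, 0]]

```text
t: 27.8
eef_pos: [0.6631, -0.0589, 0.325]
ee_rot: [-3.14, -0.0, -1.474]
force: [-0.2, -0.4, 6.3]
width: 0.0301
```

>>> play_rows:
  targets:
    - [[0, 0, 0, 0], [0, 0, 0, 0], [0, 0, 0, 0], [0, 0, 0, 0], [0, 0, 0, 0]]
  grip: 0

```text
t: 28.42
eef_pos: [0.6628, -0.0588, 0.3237]
ee_rot: [3.141, 0.0, -1.474]
force: [0.4, 0.3, 0.2]
width: 0.0747
```

>>> play_rows:
  targets:
    - [[0, 0, -0.01, 0], [0, 0, -0.05, 0], [0, 0, -0.09, 0], [0, 0, -0.09, 0]]

```text
t: 28.92
eef_pos: [0.6635, -0.059, 0.4188]
ee_rot: [-3.134, -0.0, -1.474]
force: [-0.5, 1.0, -0.1]
width: 0.0875
```

```bash
python3 go.py .513 .4215 .25 -84.5  .513 .4215 .148 -84.5
```

```text
{'t': 28.925, 'q': [0.2038, 0.3338, 0.0074, 0.0013, -1.2369, -0.1071], 'eef_pos': [0.6635, -0.059, 0.4188], 'ee_rot': [-3.134, -0.0005, -1.4737], 'force': [-0.4802, 1.0488, -0.122], 'width': 0.0875}
shift [-0.4929, 0.1029, 0.0098] turn 0.1
shift [0.0, -0.0, 0.102] turn -0.0
```

>>> play_rows:
  targets:
    - [[-0.055, 0.0115, 0, 0], [-0.11, 0.023, 0, 0], [-0.165, 0.0345, 0, 0], [-0.22, 0.046, 0, 0], [-0.275, 0.0575, 0, 0]]

```text
t: 29.55
eef_pos: [0.5781, 0.2109, 0.4139]
ee_rot: [-3.142, 0.0, -1.474]
force: [1.4, -0.1, -0.0]
width: 0.0873
```

>>> play_rows:
  targets:
    - [[-0.055, 0.0115, 0, 0], [-0.11, 0.023, 0, 0], [-0.165, 0.0345, 0, 0], [-0.218, 0.0455, 0.01, 0], [-0.218, 0.0455, 0.01, 0]]

```text
t: 30.18
eef_pos: [0.511, 0.425, 0.402]
ee_rot: [3.14, -0.001, -1.47]
force: [-0.7, -0.2, -0.5]
width: 0.0875
```

>>> play_rows:
  targets:
    - [[0, 0, 0, 0], [0, 0, 0, 0]]

```text
t: 30.42
eef_pos: [0.5131, 0.4209, 0.4042]
ee_rot: [-3.141, 0.0, -1.475]
force: [0.6, 0.1, -0.6]
width: 0.0877
```

```bash
python3 look.py .6549 .0243 .04 .185 .22 .663 -.059 .04 .185 .22 .5125 .4215 .05 .16 .185; python3 go.py .513 .4215 .148 -84.5
```

```text
top 144 (array([0.6535, 0.0263, 0.1927]), array([0.6537, 0.0258, 0.1941]), np.float64(0.20081251052875837))
scene 152 (array([0.6571, 0.0267, 0.1899]), array([0.6561, 0.0273, 0.1896]), np.float64(0.19388457382313629))
top 143 (array([ 0.6614, -0.0583,  0.1932]), array([ 0.6617, -0.058 ,  0.1929]), np.float64(0.19797591566496942))
scene 160 (array([ 0.6652, -0.0571,  0.1898]), array([ 0.6634, -0.0571,  0.1896]), np.float64(0.1937429152846698))
top 142 (array([0.5112, 0.4203, 0.1744]), array([0.5108, 0.4207, 0.1753]), np.float64(0.18170344333441513))
scene 114 (array([0.5162, 0.4208, 0.1711]), array([0.5135, 0.4221, 0.1684]), np.float64(0.17674623376919385))
{'t': 30.525, 'q': [0.9801, 0.3402, -0.0161, 0.0, -1.2138, -0.8847], 'eef_pos': [0.5132, 0.4208, 0.4043], 'ee_rot': [-3.1411, 0.0005, -1.4755], 'force': [0.0252, 0.4619, 0.9457], 'width': 0.0879}
shift [-0.0007, 0.0001, 0.0973] turn -0.0
```

Both placed vases are upright. Next is celadon.

>>> play_rows:
  targets:
    - [[0, 0, 0.035, 0], [0, 0, 0.07, 0], [0, 0, 0.095, 0], [0, 0, 0.097, 0], [0, 0, 0.097, 0]]
  grip: 0

```text
t: 31.15
eef_pos: [0.5132, 0.4218, 0.3079]
ee_rot: [-3.14, 0.001, -1.474]
force: [0.2, 0.8, 0.1]
width: 0.0876
```

>>> play_rows:
  targets:
    - [[0, 0, 0, 0], [0, 0, 0, 0], [0, 0, 0, 0], [0, 0, 0, 0], [0, 0, 0, 0]]
  grip: 255
  newtons: 40

```text
t: 31.78
eef_pos: [0.5126, 0.4219, 0.3068]
ee_rot: [3.142, -0.0, -1.474]
force: [0.3, -0.2, -0.6]
width: 0.0437
```

>>> play_rows:
  targets:
    - [[0, 0, 0, 0], [0, 0, 0, 0], [0, 0, 0, 0], [0, 0, 0, 0], [0, 0, 0, 0]]

```text
t: 32.4
eef_pos: [0.5127, 0.4219, 0.3067]
ee_rot: [3.142, -0.0, -1.474]
force: [-0.6, 0.8, -1.1]
width: 0.0304
```

>>> play_rows:
  targets:
    - [[0, 0, 0, 0], [0, 0, -0.02, 0], [0, 0, -0.06, 0], [0, 0, -0.1, 0], [0, 0, -0.14, 0]]

```text
t: 33.02
eef_pos: [0.5124, 0.4217, 0.4471]
ee_rot: [3.14, -0.001, -1.474]
force: [0.2, 1.1, -3.4]
width: 0.0304
```

```bash
python3 go.py .6468 .1079 .29 -84.5  .6468 .1079 .175 -84.5
```

```text
{'t': 33.025, 'q': [0.9816, 0.319, 0.0507, -0.0007, -1.3042, -0.8849], 'eef_pos': [0.5124, 0.4217, 0.4471], 'ee_rot': [3.14, -0.0009, -1.4743], 'force': [0.1583, 1.065, -3.3731], 'width': 0.0304}
shift [0.3252, -0.1037, -0.0019] turn -0.0
shift [0.0, -0.0, 0.115] turn -0.0
```

>>> play_rows:
  targets:
    - [[0.045, -0.0145, 0, 0], [0.09, -0.029, 0, 0], [0.135, -0.0435, 0, 0], [0.18, -0.058, 0, 0], [0.225, -0.072, 0, 0]]

```text
t: 33.65
eef_pos: [0.6062, 0.2034, 0.4459]
ee_rot: [3.14, -0.0, -1.474]
force: [0.1, 0.8, -4.3]
width: 0.0304
```

>>> play_rows:
  targets:
    - [[0.04, -0.013, 0, 0], [0.075, -0.024, 0, 0], [0.1, -0.0317, 0, 0], [0.1, -0.0317, 0, 0], [0.1, -0.0317, 0, 0]]

```text
t: 34.28
eef_pos: [0.6471, 0.1086, 0.4461]
ee_rot: [3.14, 0.0, -1.475]
force: [0.4, -0.4, -3.9]
width: 0.0303
```

```bash
python3 go.py .6468 .1079 .29 -84.5  .6468 .1079 .171 -84.5
```

```text
{'t': 34.275, 'q': [0.4627, 0.3067, 0.031, -0.0007, -1.2961, -0.3663], 'eef_pos': [0.6471, 0.1086, 0.4461], 'ee_rot': [3.1404, 0.0003, -1.4746], 'force': [0.3742, -0.4146, -3.9041], 'width': 0.0303}
shift [0.0007, 0.0003, -0.0029] turn -0.0
shift [0.0, -0.0, 0.119] turn -0.0
```

>>> play_rows:
  targets:
    - [[0, 0, 0.02, 0], [0, 0, 0.05, 0], [0, 0, 0.08, 0], [0, 0, 0.1, 0], [0, 0, 0.11, 0]]

```text
t: 34.9
eef_pos: [0.6467, 0.1093, 0.3353]
ee_rot: [3.14, -0.0, -1.473]
force: [-0.1, 0.2, -2.3]
width: 0.0298
```

>>> play_rows:
  targets:
    - [[0, 0, 0.003, 0], [0, 0, 0.006, 0], [0, 0, 0.0075, 0], [0, 0, 0.0085, 0], [0, 0, 0.0085, 0]]

```text
t: 35.52
eef_pos: [0.6473, 0.1084, 0.3285]
ee_rot: [-3.141, 0.0, -1.474]
force: [0.0, 0.2, -3.2]
width: 0.0301
```

>>> play_rows:
  targets:
    - [[0, 0, 0.001, 0], [0, 0, 0.002, 0], [0, 0, 0.003, 0], [0, 0, 0.003, 0]]

```text
t: 36.02
eef_pos: [0.6472, 0.1084, 0.3251]
ee_rot: [3.141, -0.0, -1.474]
force: [0.6, 0.1, -3.2]
width: 0.0304
```

>>> play_rows:
  targets:
    - [[0, 0, 0.0005, 0], [0, 0, 0.001, 0], [0, 0, 0.0015, 0], [0, 0, 0.0015, 0]]

```text
t: 36.52
eef_pos: [0.6475, 0.1085, 0.3247]
ee_rot: [-3.14, 0.0, -1.474]
force: [0.2, 1.1, 3.4]
width: 0.0302
```

>>> play_rows:
  targets:
    - [[0, 0, 0, 0], [0, 0, 0, 0], [0, 0, 0, 0], [0, 0, 0, 0], [0, 0, 0, 0]]
  grip: 0

```text
t: 37.15
eef_pos: [0.6473, 0.1084, 0.3236]
ee_rot: [3.141, -0.0, -1.474]
force: [-0.5, -0.4, 0.3]
width: 0.0744
```

>>> play_rows:
  targets:
    - [[0, 0, -0.01, 0], [0, 0, -0.05, 0], [0, 0, -0.09, 0], [0, 0, -0.09, 0]]

```text
t: 37.65
eef_pos: [0.648, 0.1085, 0.4188]
ee_rot: [-3.134, 0.002, -1.474]
force: [-0.1, -0.6, -0.2]
width: 0.0875
```

```bash
python3 go.py .4676 -.0354 .26 -84.5  .4676 -.0354 .07 -84.5
```

```text
{'t': 37.65, 'q': [0.4625, 0.3189, -0.0142, 0.0013, -1.2302, -0.3658], 'eef_pos': [0.648, 0.1085, 0.4188], 'ee_rot': [-3.1341, 0.0015, -1.4737], 'force': [-0.1475, -0.5939, -0.2063], 'width': 0.0875}
shift [0.1256, 0.1936, -0.0002] turn 0.1
shift [0.0, -0.0, 0.19] turn -0.0
```

>>> play_rows:
  targets:
    - [[0.03, 0.045, 0, 0], [0.06, 0.09, 0, 0], [0.09, 0.135, 0, 0], [0.12, 0.18, 0, 0], [0.1265, 0.1885, 0, 0]]
  grip: 150
  newtons: 15

```text
t: 38.28
eef_pos: [0.4693, -0.0373, 0.4143]
ee_rot: [-3.141, 0.001, -1.475]
force: [0.7, -0.0, 0.2]
width: 0.0433
```

>>> play_rows:
  targets:
    - [[0, 0, 0.03, 0], [0, 0, 0.06, 0], [0, 0, 0.08, 0], [0, 0, 0.08, 0]]

```text
t: 38.78
eef_pos: [0.4718, -0.0356, 0.3325]
ee_rot: [3.138, -0.001, -1.474]
force: [-0.1, -0.5, 1.6]
width: 0.0361
```

```bash
python3 look.py .6549 .0243 .04 .185 .22 .663 -.059 .04 .185 .22 .647 .108 .04 .185 .22 .6712 -.1429 .03 .1 .13; python3 go.py .4725 -.0355 .07 -84.5;  python3 - <<'E'
import cv2;a=cv2.imread('pics/last_scene.png')[150:330,200:440];b=cv2.imread('pics/last_top.png')[90:270,240:440]
cv2.imwrite('pics/v4.png',cv2.resize(cv2.hconcat([a,b]),None,fx=1.8,fy=1.8,interpolation=3))
from h import *
Z=np.load("last.npz")
for n,k in(("top","td"),("scene","sd")):
    P=cloud(n,Z[k]);c,s=np.cos(.097),np.sin(.097)
    X=(P[...,0]-.659)*c+(P[...,1]+.0175)*s;Y=-(P[...,0]-.659)*s+(P[...,1]+.0175)*c
    for lo,hi in((-.05,-.025),(.025,.05)):
        m=(X<-.165)&(X>-.22)&(Y>lo)&(Y<hi)&(P[...,2]>.055)&(P[...,2]<.1); q=P[m]
        if len(q): print(n,len(q),X[m].mean(),X[m].min(),X[m].max(),q[:,2].mean(),q[:,2].max())
E
```

```text
top 144 (array([0.6535, 0.0263, 0.1928]), array([0.6536, 0.0258, 0.1924]), np.float64(0.19790285802776064))
scene 152 (array([0.6571, 0.0269, 0.1898]), array([0.6563, 0.0274, 0.1898]), np.float64(0.19407857330869016))
top 143 (array([ 0.6615, -0.0582,  0.193 ]), array([ 0.6622, -0.058 ,  0.1921]), np.float64(0.19806689897359853))
scene 161 (array([ 0.6651, -0.0571,  0.1896]), array([ 0.6646, -0.0567,  0.1895]), np.float64(0.1937640691748168))
top 140 (array([0.6455, 0.1083, 0.1927]), array([0.6464, 0.1083, 0.1922]), np.float64(0.1973250066840082))
scene 148 (array([0.6499, 0.1089, 0.1897]), array([0.6482, 0.1092, 0.1896]), np.float64(0.19408877361194665))
top 50 (array([ 0.6685, -0.1461,  0.1139]), array([ 0.6693, -0.1466,  0.1108]), np.float64(0.12042715807659454))
scene 67 (array([ 0.6751, -0.1457,  0.1106]), array([ 0.6732, -0.1455,  0.1088]), np.float64(0.11728622319011672))
{'t': 38.875, 'q': [0.3421, 0.0865, -0.5192, 0.0004, -0.9648, -0.2452], 'eef_pos': [0.4725, -0.0354, 0.3343], 'ee_rot': [-3.1412, -0.0003, -1.4736], 'force': [-1.1407, -0.5832, -0.0663], 'width': 0.0359}
shift [0.0001, -0.0, 0.1053] turn 0.1
scene 50 -0.1844239186411104 -0.19345325363469568 -0.168496997723446 0.07377926466239874 0.07955067657921266
scene 47 -0.18409549876310596 -0.19306514893060836 -0.1694159444055288 0.07405443275033835 0.07967027478053423
```

View pics/v4.png

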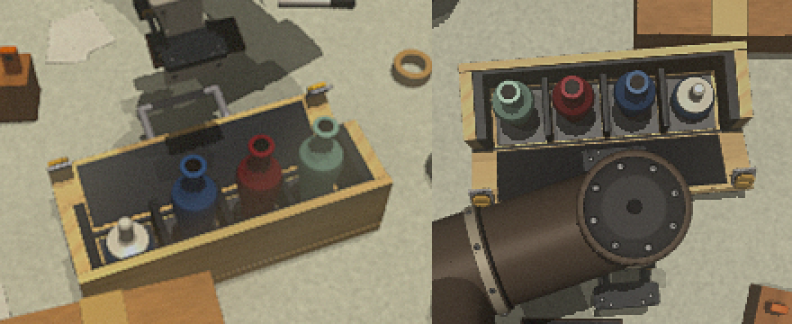

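All four objects stand in their bays, and the fingers are above the bar handle. Now down onto the bar.

>>> play_rows:
  targets:
    - [[0, 0, 0.03, 0], [0, 0, 0.06, 0], [0, 0, 0.09, 0], [0, 0, 0.104, 0], [0, 0, 0.104, 0]]

```text
t: 39.5
eef_pos: [0.4722, -0.0356, 0.2298]
ee_rot: [3.141, -0.0, -1.474]
force: [0.6, 0.4, 0.5]
width: 0.0362
```

>>> play_rows:
  targets:
    - [[0, 0, 0, 0], [0, 0, 0, 0], [0, 0, 0, 0], [0, 0, 0, 0], [0, 0, 0, 0]]
  grip: 255

```text
t: 40.12
eef_pos: [0.4714, -0.0357, 0.2298]
ee_rot: [3.141, 0.0, -1.474]
force: [-3.9, 2.5, 3.4]
width: 0.0113
```

Run:
```python
from h import *
s=st();p=np.array(s["eef_pos"]);c,sn=np.cos(.097),np.sin(.097)
X0=(p[0]-.659)*c+(p[1]+.0175)*sn;Z0=p[2]-.159
v=np.array([X0+.05,Z0-.022]);print("bar rel hinge",v,np.hypot(*v),"expect",np.hypot(.145,.02))
f=lambda t:np.array([-.145*np.sin(t)-.02*np.cos(t),.145*np.cos(t)-.02*np.sin(t)])
t0=1.1;f0=f(t0);print(f0)
# y_t points -x(case), z_t down
for i,t in enumerate(np.arange(1.1,-.03,-.1)): d=f(t)-f0;print(round(t,2),np.round([-d[0],-d[1]],4))
```

```text
{'t': 40.125, 'q': [0.342, 0.2257, -0.6478, -0.0005, -0.6982, -0.2451], 'eef_pos': [0.4714, -0.0357, 0.2298], 'ee_rot': [3.1406, 0.0001, -1.4743], 'force': [-3.9489, 2.4528, 3.4486], 'width': 0.0113}
bar rel hinge [-0.1385  0.0488] 0.1468419620284376 expect 0.14637281168304447
[-0.1383  0.0479]
1.1 [-0. -0.]
1.0 [-0.0055 -0.0136]
0.9 [-0.0123 -0.0265]
0.8 [-0.0203 -0.0387]
0.7 [-0.0296 -0.0501]
0.6 [-0.0399 -0.0604]
0.5 [-0.0512 -0.0697]
0.4 [-0.0634 -0.0778]
0.3 [-0.0763 -0.0847]
0.2 [-0.0899 -0.0902]
0.1 [-0.1039 -0.0943]
-0.0 [-0.1183 -0.0971]
```

>>> play_rows:
  targets:
    - [[0, -0.0055, -0.0136, 0], [0, -0.0123, -0.0265, 0], [0, -0.0203, -0.0387, 0], [0, -0.0296, -0.0501, 0], [0, -0.0399, -0.0604, 0]]

```text
t: 40.75
eef_pos: [0.5104, -0.0321, 0.2903]
ee_rot: [3.137, 0.0, -1.475]
force: [-9.5, 3.0, 1.3]
width: 0.0114
```

>>> play_rows:
  targets:
    - [[0, -0.0113, -0.0093, 0], [0, -0.0235, -0.0174, 0], [0, -0.0364, -0.0243, 0], [0, -0.05, -0.0298, 0], [0, -0.05, -0.0298, 0]]

```text
t: 41.38
eef_pos: [0.5629, -0.0272, 0.322]
ee_rot: [-3.139, -0.001, -1.473]
force: [-1.9, -0.2, 6.1]
width: 0.0114
```

```bash
python3 go.py .5894 -.0243 .167 -84.5
```

```text
{'t': 41.375, 'q': [0.2995, 0.2449, -0.3528, 0.0019, -0.9705, -0.2033], 'eef_pos': [0.5629, -0.0272, 0.322], 'ee_rot': [-3.1387, -0.001, -1.4735], 'force': [-1.9369, -0.2212, 6.1459], 'width': 0.0114}
shift [-0.0003, -0.0266, -0.004] turn 0.1
```

>>> play_rows:
  targets:
    - [[0, -0.008, -0.003, 0], [0, -0.016, -0.005, 0], [0, -0.024, -0.0065, 0], [0, -0.0285, -0.0072, 0], [0, -0.0285, -0.0072, 0]]

```text
t: 42.0
eef_pos: [0.5889, -0.0248, 0.3277]
ee_rot: [3.138, -0.001, -1.474]
force: [-11.1, -1.6, 10.9]
width: 0.0117
```

>>> play_rows:
  targets:
    - [[0, -0.002, 0, 0], [0, -0.004, 0, 0], [0, -0.004, 0, 0]]

```text
t: 42.38
eef_pos: [0.5901, -0.0248, 0.3276]
ee_rot: [3.132, -0.001, -1.475]
force: [-25.2, 0.2, 22.1]
width: 0.0116
```

The front has hit its stop (25 N). Release and lift, then check.

>>> play_rows:
  targets:
    - [[0, 0, 0, 0], [0, 0, 0, 0], [0, 0, 0, 0], [0, 0, 0, 0]]
  grip: 170

```text
t: 42.88
eef_pos: [0.5942, -0.0237, 0.3271]
ee_rot: [-3.141, 0.0, -1.474]
force: [0.9, -0.6, -0.1]
width: 0.0287
```

>>> play_rows:
  targets:
    - [[0, 0.004, -0.03, 0], [0, 0.004, -0.07, 0], [0, 0.004, -0.1, 0], [0, 0.004, -0.1, 0]]

```text
t: 43.38
eef_pos: [0.5905, -0.0241, 0.43]
ee_rot: [-3.136, 0.0, -1.474]
force: [-0.6, 0.5, 0.5]
width: 0.0291
```

```bash
python3 go.py .356 -.32 .26 -11.5
```

```text
{'t': 43.375, 'q': [0.29, 0.2042, -0.1437, 0.0008, -1.2174, -0.1932], 'eef_pos': [0.5905, -0.0241, 0.43], 'ee_rot': [-3.1361, 0.0004, -1.4737], 'force': [-0.6093, 0.5242, 0.4537], 'width': 0.0291}
shift [0.2716, 0.2623, 0.011] turn -72.9
```

>>> play_rows:
  targets:
    - [[0.04, 0.04, 0, -10], [0.085, 0.082, 0, -20], [0.13, 0.125, 0, -30], [0.17, 0.165, 0, -40], [0.19, 0.18, 0, -50]]
  grip: 110

```text
t: 44.0
eef_pos: [0.4269, -0.2323, 0.4267]
ee_rot: [-3.141, 0.0, -0.597]
force: [0.7, -0.6, 0.4]
width: 0.05
```

>>> play_rows:
  targets:
    - [[0, 0, 0, -10], [0, 0, 0, -20], [0, 0, 0, -22.9], [0, 0, 0, -22.9], [0, 0, 0, -22.9]]

```text
t: 44.62
eef_pos: [0.4289, -0.2307, 0.4267]
ee_rot: [-3.142, 0.001, -0.203]
force: [-0.0, -0.1, -0.5]
width: 0.0496
```

```bash
python3 look.py .3557 -.32 .035 .145 .17; python3 go.py .356 -.32 .26 -11.5
python3 - <<'E'
import cv2;a=cv2.imread('pics/last_scene.png')[150:330,130:430]
cv2.imwrite('pics/v5.png',cv2.resize(a,None,fx=2.6,fy=2.6,interpolation=3))
from h import *
Z=np.load("last.npz")
for n,k in(("top","td"),("scene","sd")):
    P=cloud(n,Z[k]);c,s=np.cos(.097),np.sin(.097);z=P[...,2]
    X=(P[...,0]-.659)*c+(P[...,1]+.0175)*s;Y=-(P[...,0]-.659)*s+(P[...,1]+.0175)*c
    m=(X<-.05)&(X>-.1)&(abs(Y)<.05)&(z>.15)&(z<.19);print(n,"bar",m.sum(),X[m].mean(),z[m].mean())
    for e in(-1,1):
        m=(X<-.03)&(X>-.085)&(Y*e>.14)&(Y*e<.215)&(z>.119)&(z<.135);q=P[m]
        if len(q):print(n,"lock",e,len(q),X[m].mean(),Y[m].mean(),(X[m].min()+X[m].max())/2,(Y[m].min()+Y[m].max())/2,np.ptp(X[m]),np.ptp(Y[m]),q.mean(0))
    # driver block & handle axis
    for z0,z1 in((.09,.11),(.11,.13),(.13,.15)):
        m=(np.hypot(P[...,0]-.357,P[...,1]+.32)<.03)&(z>z0)&(z<z1);print(n,"drv",z0,m.sum(),P[m].mean(0) if m.any() else "")
E
```

```text
top 114 (array([ 0.3509, -0.3191,  0.1585]), array([ 0.3504, -0.3214,  0.1559]), np.float64(0.16556792711050017))
scene 115 (array([ 0.36  , -0.3192,  0.1544]), array([ 0.3579, -0.3198,  0.1532]), np.float64(0.16093683509983736))
{'t': 44.725, 'q': [-0.0887, 0.0295, -0.3535, -0.0001, -1.1881, 1.4571], 'eef_pos': [0.429, -0.2307, 0.4269], 'ee_rot': [-3.1416, 0.0003, -0.2024], 'force': [0.1675, -0.2647, -0.0052], 'width': 0.0498}
shift [-0.0535, 0.1022, 0.0079] turn -0.1
top bar 213 -0.07280945398204906 0.1723805932545423
top lock -1 176 -0.04660597613126136 -0.1754834786515415 -0.04491336081744492 -0.17036474472002233 0.029481335706775642 0.05994096445209221 [ 0.6296 -0.1967  0.1238]
top lock 1 171 -0.04664609851014857 0.17576871123195115 -0.044568669965927926 0.16993042103636824 0.028961261657125318 0.05714721907440326 [0.5956 0.1529 0.1235]
top drv 0.09 25 [ 0.3485 -0.3093  0.0975]
top drv 0.11 23 [ 0.3516 -0.3098  0.12  ]
top drv 0.13 17 [ 0.3502 -0.3099  0.1397]
scene bar 242 -0.06749083370779084 0.16850650264065506
scene lock -1 124 -0.0431542000828849 -0.17439899129131728 -0.042455862343862234 -0.16963696691042185 0.024718074364028023 0.05919711217602844 [ 0.6329 -0.1953  0.122 ]
scene lock 1 67 -0.04082651049096056 0.182190597659379 -0.04214670607557826 0.1697149903068464 0.023815313469559368 0.055011682756309105 [0.6007 0.1599 0.1227]
scene drv 0.09 68 [ 0.3649 -0.3185  0.0994]
scene drv 0.11 76 [ 0.3647 -0.318   0.1197]
scene drv 0.13 78 [ 0.3651 -0.318   0.14  ]
```

View pics/v5.png

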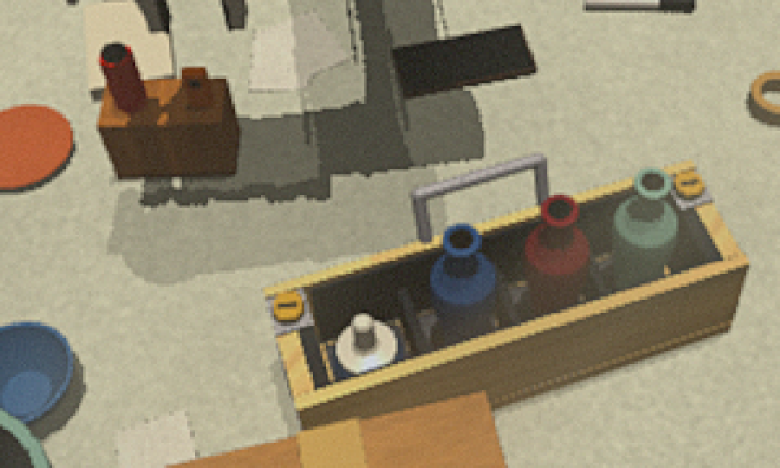

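The front is shut with slots along its length: fasteners at (287,307) and (689,183) in the crop. The driver stands in its block at (120,75).

>>> play_rows:
  targets:
    - [[-0.027, 0.051, 0, 0], [-0.053, 0.1015, 0, 0], [-0.053, 0.1015, 0.01, 0], [-0.053, 0.1015, 0.01, 0], [-0.053, 0.1015, 0.01, 0]]

```text
t: 45.35
eef_pos: [0.3573, -0.3191, 0.4173]
ee_rot: [3.142, -0.0, -0.201]
force: [0.4, 0.6, 0.3]
width: 0.05
```

```bash
python3 go.py .3553 -.32 .125 -11.5
```

```text
{'t': 45.35, 'q': [-0.317, 0.0216, -0.3843, 0.0001, -1.1649, 1.687], 'eef_pos': [0.3573, -0.3191, 0.4173], 'ee_rot': [3.1415, -0.0, -0.2008], 'force': [0.3778, 0.5944, 0.2771], 'width': 0.05}
shift [-0.0018, 0.0013, 0.1333] turn -0.0
```

>>> play_rows:
  targets:
    - [[-0.0018, 0.0013, 0.03, 0], [-0.0018, 0.0013, 0.07, 0], [-0.0018, 0.0013, 0.11, 0], [-0.0018, 0.0013, 0.133, 0], [-0.0018, 0.0013, 0.133, 0]]

```text
t: 45.98
eef_pos: [0.3549, -0.3197, 0.283]
ee_rot: [-3.141, 0.003, -0.2]
force: [0.1, -0.3, 0.6]
width: 0.05
```

>>> play_rows:
  targets:
    - [[0, 0, 0, 0], [0, 0, 0, 0], [0, 0, 0, 0], [0, 0, 0, 0], [0, 0, 0, 0]]
  grip: 255
  newtons: 45

```text
t: 46.6
eef_pos: [0.355, -0.3206, 0.2851]
ee_rot: [3.141, -0.002, -0.202]
force: [-0.1, 2.4, 6.3]
width: 0.0279
```

>>> play_rows:
  targets:
    - [[0, 0, 0, 0], [0, 0, -0.03, 0], [0, 0, -0.08, 0], [0, 0, -0.12, 0], [0, 0, -0.15, 0]]

```text
t: 47.22
eef_pos: [0.3543, -0.3205, 0.4361]
ee_rot: [3.141, -0.002, -0.202]
force: [0.8, -0.2, -1.2]
width: 0.0279
```

```bash
python3 look.py .3553 -.32 .03 .13 .3;python3 - <<'E'
from h import *
st()
Z=np.load("last.npz"); res={}
for n,k,i,off in(("top","td","ti",(.0013,-.0005)),("scene","sd","si",(-.0025,-.0005))):
    P=cloud(n,Z[k]);im=Z[i];H=cv2.cvtColor(im,cv2.COLOR_RGB2HSV).astype(int);z=P[...,2]
    for nm,c in(("a",(.631,-.196)),("b",(.598,.156))):
        m=(np.hypot(P[...,0]-c[0],P[...,1]-c[1])<.028)&(z>.118)&(z<.14)&(H[...,1]>130)&(H[...,0]>15)&(H[...,2]>70)
        v,u=np.nonzero(m);q=P[m]
        if len(q)==0: print(n,nm,0);continue
        (cx,cy),r=cv2.minEnclosingCircle(q[:,:2].astype(np.float32))
        print(n,nm,len(q),"mean",q.mean(0)+[*off,0],"circ",cx+off[0],cy+off[1],r)
        cr=im[int(v.mean())-14:int(v.mean())+15,int(u.mean())-20:int(u.mean())+21]
        res[n+nm]=cv2.resize(cr[:,:,::-1],(400,290),interpolation=cv2.INTER_CUBIC)
b=np.zeros((290,400,3),np.uint8)
cv2.imwrite("pics/v6.png",np.vstack([np.hstack([res.get(n+"a",b),res.get(n+"b",b)]) for n in("top","scene")]))
E
```

```text
top 0 
scene 510 (array([ 0.3655, -0.3212,  0.2617]), array([ 0.364 , -0.3197,  0.2299]), np.float64(0.299997021212828))
{'t': 47.325, 'q': [-0.3222, 0.0049, -0.3541, 0.001, -1.2057, 1.691], 'eef_pos': [0.3549, -0.3209, 0.4378], 'ee_rot': [3.14, -0.0059, -0.2016], 'force': [0.1208, 0.5897, -1.4815], 'width': 0.028}
top a 68 mean [ 0.6468 -0.2037  0.127 ] circ 0.646783911037445 -0.20424317467212677 0.013212468475103378
top b 53 mean [0.614  0.1605 0.1271] circ 0.6122877228736877 0.1610600883960724 0.01351743470877409
scene a 83 mean [ 0.6441 -0.2015  0.1237] circ 0.6420018649101258 -0.2011387561559677 0.015154688619077206
scene b 59 mean [0.6092 0.1628 0.1244] circ 0.6076445555686951 0.16479345512390137 0.0158899687230587
```

View pics/v6.png

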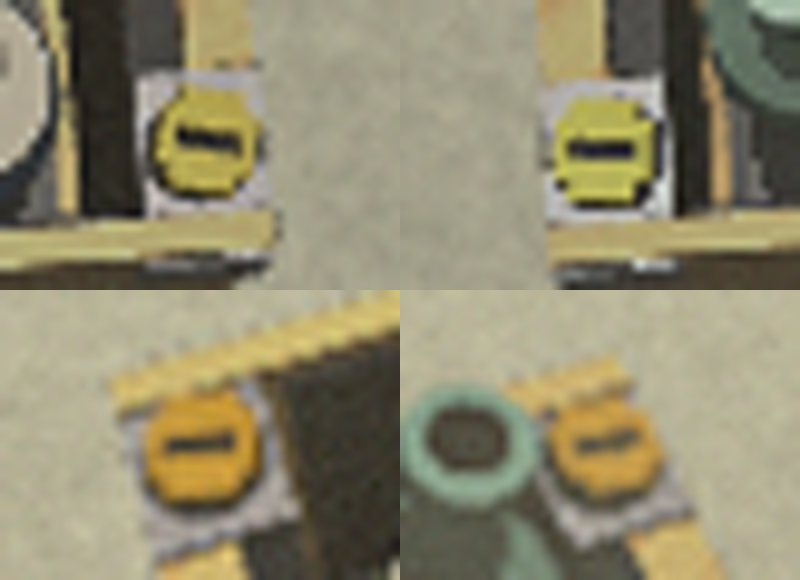

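```bash
cat > lk.py <<'E'
from h import *
def rayplane(n,uv,z):
    K,p,a=cam(n); d=np.c_[(uv[:,0]-K[0,2])/K[0,0],(uv[:,1]-K[1,2])/K[1,1],np.ones(len(uv))]@rot(a).T
    return p+d*((z-p[2])/d[:,2])[:,None]
def locks(Z):
  for n,k,i in(("top","td","ti"),("scene","sd","si")):
    P=cloud(n,Z[k]);im=Z[i];z=P[...,2]
    for nm,c in(("a",(.645,-.2025)),("b",(.611,.162))):
        K,p,a=cam(n); w=rot(a).T@(np.array([*c,.127])-p); u0,v0=(K@w/w[2])[:2]
        f=8; u0,v0=int(u0),int(v0); cr=im[v0-14:v0+15,u0-14:u0+15]; big=cv2.resize(cr,None,fx=f,fy=f,interpolation=cv2.INTER_CUBIC)
        H=cv2.cvtColor(big,cv2.COLOR_RGB2HSV).astype(int)
        m=((H[...,1]>135)&(H[...,0]>14)&(H[...,0]<35)&(H[...,2]>110)).astype(np.uint8)
        m=cv2.morphologyEx(m,cv2.MORPH_OPEN,np.ones((25,25)))
        nn,L,S,_=cv2.connectedComponentsWithStats(m); 
        if nn<2: print(n,nm,"none");continue
        j=1+np.argmax(S[1:,4]); hull=cv2.convexHull(cv2.findContours((L==j).astype(np.uint8),0,2)[0][0])
        hm=np.zeros_like(m);cv2.fillPoly(hm,[hull],1); hm=cv2.erode(hm,np.ones((17,17)))
        dark=(H[...,2]<np.percentile(H[...,2][hm>0],50)*.62)&(hm>0)
        un=lambda vu:np.c_[vu[1]/f+u0-14-.5+.5/f,vu[0]/f+v0-14-.5+.5/f]
        hp=rayplane(n,un(np.nonzero(hm)),.127); 
        e=cv2.fitEllipse(hp[cv2.Canny(hm*255,50,99)[hm>0]>0][:,:2].astype(np.float32)) if 0 else None
        out=[n,nm,"hull",hp[:,:2].mean(0),np.ptp(hp[:,:2],axis=0)]
        if dark.sum()>100:
            s=rayplane(n,un(np.nonzero(dark)),.127)[:,:2]; ev,V=np.linalg.eigh(np.cov(s.T)); ax=V[:,1]
            out+=["slot",s.mean(0),"len",np.sqrt(ev*12),"angle from y (cw+)",round(np.degrees(np.arctan(ax[0]/ax[1])),1)]
        print(*out)
if __name__=="__main__":
    locks(np.load("last.npz"))
    Z=np.load("last.npz")
    P=cloud("scene",Z["sd"]);z=P[...,2]
    for z0 in np.arange(.15,.27,.01):
        m=(np.hypot(P[...,0]-.358,P[...,1]+.32)<.03)&(z>=z0)&(z<z0+.01);print(round(z0,3),m.sum(),P[m].mean(0) if m.any() else "")
E
python3 lk.py
```

```text
top a hull [ 0.6542 -0.2037] [0.0026 0.0046]
top b none
scene a hull [ 0.6564 -0.2033] [0.0084 0.0151]
scene b hull [0.6067 0.1628] [0.0033 0.0033]
0.15 1 [ 0.3602 -0.3242  0.1599]
0.16 7 [ 0.3594 -0.3216  0.1649]
0.17 13 [ 0.359  -0.3217  0.1744]
0.18 10 [ 0.3587 -0.3209  0.1857]
0.19 13 [ 0.3584 -0.3207  0.196 ]
0.2 8 [ 0.3576 -0.3205  0.2052]
0.21 11 [ 0.3586 -0.3208  0.2148]
0.22 10 [ 0.3583 -0.32    0.2235]
0.23 14 [ 0.3642 -0.3172  0.2385]
0.24 46 [ 0.3662 -0.321   0.2454]
0.25 39 [ 0.3669 -0.3215  0.2549]
0.26 82 [ 0.3669 -0.3199  0.2654]
0.27 98 [ 0.3667 -0.3177  0.2747]
```

```bash
sed -i 's/m=cv2.morphologyEx(m,cv2.MORPH_OPEN,np.ones((25,25)))/m=cv2.morphologyEx(cv2.morphologyEx(m,cv2.MORPH_CLOSE,np.ones((35,35))),cv2.MORPH_OPEN,cv2.getStructuringElement(2,(61,61) if n=="top" else (61,47))); cv2.imwrite(f"pics\/mk_{n}{nm}.png",np.hstack([big[:,:,::-1],cv2.merge([m*255]*3)]))/' lk.py
sed -i 's/H\[...,2\]>110)).astype/H[...,2]>100)).astype/; s/H\[...,1\]>135/H[...,1]>(120 if n=="top" else 150)/' lk.py
python3 lk.py|head -4; python3 -c "
import cv2
g=[cv2.imread(f'pics/mk_{n}.png') for n in('topa','topb','scenea','sceneb')]
cv2.imwrite('pics/v7.png',cv2.resize(cv2.vconcat([cv2.hconcat(g[:2]),cv2.hconcat(g[2:])]),(800,400)))"
```

```text
top a hull [ 0.6464 -0.2041] [0.0189 0.0193] slot [ 0.6469 -0.2047] len [0.0046 0.0162] angle from y (cw+) 8.4
top b hull [0.6111 0.1615] [0.0189 0.0187] slot [0.6115 0.1621] len [0.0045 0.0163] angle from y (cw+) 0.1
scene a hull [ 0.6502 -0.2015] [0.0206 0.0197] slot [ 0.6491 -0.2017] len [0.0037 0.0146] angle from y (cw+) 9.5
scene b hull [0.6143 0.1632] [0.0165 0.0146] slot [0.6139 0.1637] len [0.0024 0.0137] angle from y (cw+) 2.6
```

View pics/v7.png

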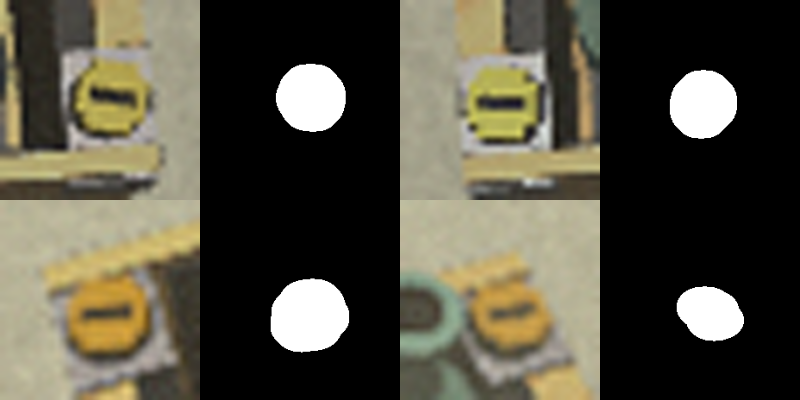

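```bash
python3 go.py .6474 -.2032 .274 -99  .6474 -.2032 .261 -99
```

```text
{'t': 47.325, 'q': [-0.3222, 0.0049, -0.3541, 0.001, -1.2057, 1.691], 'eef_pos': [0.3549, -0.3209, 0.4378], 'ee_rot': [3.14, -0.0059, -0.2016], 'force': [0.1208, 0.5897, -1.4815], 'width': 0.028}
shift [0.2628, -0.1741, 0.0048] turn 87.4
shift [-0.0, 0.0, 0.013] turn -0.0
```

>>> play_rows:
  targets:
    - [[0.04, -0.0265, 0, 10], [0.08, -0.053, 0, 20], [0.12, -0.08, 0, 30], [0.16, -0.106, 0, 40], [0.2, -0.132, 0, 50]]

```text
t: 47.95
eef_pos: [0.5781, -0.2305, 0.4331]
ee_rot: [3.141, 0.001, -1.08]
force: [0.0, 0.2, -0.5]
width: 0.0278
```

```bash
python3 go.py .6474 -.2032 .271 -99
```

```text
{'t': 47.95, 'q': [-0.0662, 0.257, -0.0669, -0.0004, -1.2483, 0.5568], 'eef_pos': [0.5781, -0.2305, 0.4331], 'ee_rot': [3.1406, 0.001, -1.0803], 'force': [0.0396, 0.2373, -0.5132], 'width': 0.0278}
shift [0.0086, -0.0739, 0.0031] turn 37.1
```

>>> play_rows:
  targets:
    - [[0.0043, -0.037, 0, 10], [0.0086, -0.0735, 0, 20], [0.0086, -0.0735, 0, 30], [0.0086, -0.0735, 0, 37.1], [0.0086, -0.0735, 0, 37.1]]

```text
t: 48.58
eef_pos: [0.6456, -0.2037, 0.4329]
ee_rot: [3.14, 0.0, -1.721]
force: [0.2, -0.3, -1.9]
width: 0.0278
```

>>> play_rows:
  targets:
    - [[0, 0, 0.005, 0], [0, 0, 0.005, 0]]

```text
t: 48.82
eef_pos: [0.6454, -0.2038, 0.4283]
ee_rot: [3.14, 0.0, -1.721]
force: [-0.2, 0.0, -1.2]
width: 0.028
```

```bash
python3 look.py .6474 -.2032 .03 .13 .2; python3 go.py .6474 -.2032 .271 -99
python3 - <<'E'
import cv2
from h import *
Z=np.load("last.npz"); 
K,p,a=cam("scene");w=rot(a).T@(np.array([.6474,-.2032,.127])-p);u,v=(K@w/w[2])[:2];print(u,v)
u,v=int(u),int(v);cv2.imwrite("pics/v8.png",cv2.resize(Z["si"][v-50:v+20,u-40:u+40,::-1],None,fx=8,fy=8,interpolation=cv2.INTER_CUBIC))
P=cloud("scene",Z["sd"]);z=P[...,2]
for z0 in np.arange(.13,.23,.01):
    m=(np.hypot(P[...,0]-.6474,P[...,1]+.2032)<.02)&(z>=z0)&(z<z0+.01);print(round(z0,3),m.sum(),P[m].mean(0) if m.any() else "")
E
```

```text
top 0 
scene 48 (array([ 0.6487, -0.2015,  0.1641]), array([ 0.6482, -0.2018,  0.1657]), np.float64(0.18612232520496852))
{'t': 48.925, 'q': [-0.0187, 0.3493, 0.0535, 0.0, -1.2753, -0.1317], 'eef_pos': [0.6456, -0.2039, 0.429], 'ee_rot': [3.1413, -0.0, -1.7212], 'force': [-1.1506, -0.3828, -0.1574], 'width': 0.0274}
shift [-0.0009, -0.0017, -0.001] turn 0.4
239.34377850940885 266.4146614916707
0.13 0 
0.14 5 [ 0.6466 -0.2011  0.1471]
0.15 13 [ 0.6473 -0.2014  0.1552]
0.16 15 [ 0.6496 -0.2019  0.164 ]
0.17 11 [ 0.6495 -0.2015  0.1752]
0.18 4 [ 0.6505 -0.2008  0.1837]
0.19 0 
0.2 0 
0.21 0 
0.22 0
```

View pics/v8.png

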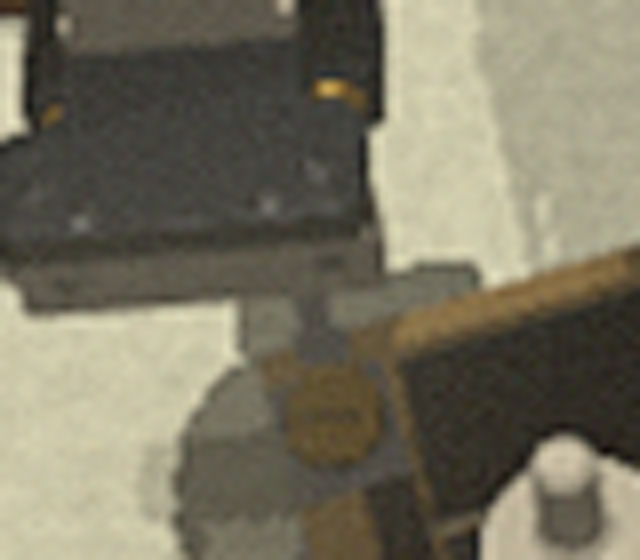

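Run:
```python
from lk import *
g=lambda x,y,z:rayplane("scene",np.array([[(x+.5)/8-.5+199,(y+.5)/8-.5+216]]),z)[0]
print("slot",g(336,416,.127)); 
for y in(350,358,366): print("tip",y,g(318,y,.149))
Z=np.load("last.npz"); im=Z["si"][216:286,199:279]
print(cv2.cvtColor(im,cv2.COLOR_RGB2HSV)[34:50,34:46,2])
print(cloud("scene",Z["sd"])[216:286,199:279,2][34:50,34:46])
```

```text
slot [ 0.6509 -0.2011  0.127 ]
tip 350 [ 0.6433 -0.2018  0.149 ]
tip 358 [ 0.6458 -0.2022  0.149 ]
tip 366 [ 0.6482 -0.2025  0.149 ]
[[ 90  96  92  94  96  89  89  97  93  89  93  92]
 [ 93  94  92  92  94  91  94  98  96  88  87  84]
 [ 97  83  94  97  91  89  92  96 107 101 102 108]
 [110 114 100  86  86  79  89 110 119 117 119 119]
 [122 123 110  87  83  81  89 108 123 115 116 116]
 [117 123 115  94  78  82  83 107 121 117 118 118]
 [119 116 118 102  82  82  78  98 105 112 110 115]
 [118 116 107  97  82  89  84  78  86  94 105  96]
 [120 119 100  84  86  80  80  86  76  88 100 107]
 [112 110  99  84  80  82  81  81  86  89  96 100]
 [104 100 101  84  83  81  82  83  80  92  95  93]
 [104 101  98  99  93  88  90  94  83  93  89  91]
 [107 104 106  99  97 102 103  97  98  98  88  85]
 [102 102 103  97  92 100  91  94  92  94  90  88]
 [ 97  90  89  92  91  92  91  97  96  95  92  90]
 [ 87  86  95  95  98  98  94  90  97  95  94  90]]
[[ 0.3246  0.3282  0.3216  0.3241  0.3248  0.3237  0.3222  0.3175  0.3227
   0.3236  0.3205  0.3247]
 [ 0.3223  0.3206  0.322   0.3218  0.3241  0.3208
[... 764 characters left out ...]
08 -0.0026  0.1566  0.1613  0.1633  0.1609  0.1609  0.1574  0.1615
   0.1211  0.1218  0.1201]
 [ 0.1219  0.1201  0.1547  0.1546  0.1545  0.1547  0.1506  0.1543  0.1538
   0.1175  0.1192  0.1191]
 [ 0.1196  0.122   0.1187  0.1503  0.1491  0.1472  0.1483  0.1458  0.1454
   0.1219  0.1172  0.1176]
 [ 0.1213  0.1185  0.1215  0.1202  0.12    0.1194  0.1184  0.1191  0.1139
   0.1182  0.1249  0.1164]
 [ 0.1216  0.119   0.1184  0.1257  0.1226  0.1256  0.1255  0.1242  0.1229
   0.122   0.1235  0.117 ]
 [ 1.0056  0.1159  0.1159  0.1249  0.123   0.1243  0.1242  0.1251  0.1255
   0.1227  0.1245  0.1233]
 [ 0.1128  0.124   0.125   0.1273  0.1274  0.1251  0.1245  0.1251  0.1234
   0.1248  0.122   0.1225]]
```

>>> play_rows:
  targets:
    - [[-0.0013, -0.002, 0, 0], [-0.0013, -0.002, 0.008, 0], [-0.0013, -0.002, 0.016, 0], [-0.0013, -0.002, 0.019, 0], [-0.0013, -0.002, 0.019, 0]]

```text
t: 49.55
eef_pos: [0.6479, -0.2028, 0.4097]
ee_rot: [3.141, -0.0, -1.722]
force: [-0.6, 0.9, -1.1]
width: 0.0278
```

>>> play_rows:
  targets:
    - [[0, 0, 0.001, 0], [0, 0, 0.002, 0], [0, 0, 0.003, 0], [0, 0, 0.004, 0], [0, 0, 0.005, 0]]

```text
t: 50.18
eef_pos: [0.6479, -0.2028, 0.4051]
ee_rot: [-3.142, -0.0, -1.722]
force: [-0.2, 0.3, -1.0]
width: 0.028
```

>>> play_rows:
  targets:
    - [[0, 0, 0.001, 0], [0, 0, 0.002, 0], [0, 0, 0.003, 0], [0, 0, 0.003, 0]]

```text
t: 50.68
eef_pos: [0.6479, -0.2028, 0.4025]
ee_rot: [-3.141, -0.0, -1.722]
force: [-0.2, -0.6, 1.3]
width: 0.0277
```

The tip went about 4.5 mm below the head's top with almost no force, so the blade is in the slot. Turn it.

>>> play_rows:
  targets:
    - [[0, 0, 0, 8], [0, 0, 0, 16], [0, 0, 0, 24], [0, 0, 0, 32], [0, 0, 0, 40]]

```text
t: 51.3
eef_pos: [0.6477, -0.2027, 0.4026]
ee_rot: [3.141, 0.0, -2.425]
force: [-1.1, 0.7, 1.8]
width: 0.0278
```

>>> play_rows:
  targets:
    - [[0, 0, 0, 8], [0, 0, 0, 16], [0, 0, 0, 24], [0, 0, 0, 32], [0, 0, 0, 40]]

```text
t: 51.92
eef_pos: [0.648, -0.2028, 0.4026]
ee_rot: [-3.141, 0.001, -3.123]
force: [0.0, -0.7, 1.7]
width: 0.0278
```

>>> play_rows:
  targets:
    - [[0, 0, 0, 5], [0, 0, 0, 8], [0, 0, 0, 8]]

```text
t: 52.3
eef_pos: [0.648, -0.2028, 0.4026]
ee_rot: [-3.141, 0.001, 3.026]
force: [-0.1, -0.1, 1.6]
width: 0.0276
```

>>> play_rows:
  targets:
    - [[0, 0, 0, -6], [0, 0, 0, -6], [0, 0, -0.01, -6], [0, 0, -0.03, -6], [0, 0, -0.05, -6]]

```text
t: 52.92
eef_pos: [0.6478, -0.2027, 0.4528]
ee_rot: [3.141, -0.001, 3.129]
force: [-0.4, -0.3, -0.6]
width: 0.0279
```

```bash
python3 look.py .6474 -.2032 .02 .118 .14; python3 lk.py|head -4; python3 go.py .6121 .1629 .305 -91.3
```

```text
top 106 (array([ 0.6411, -0.203 ,  0.1246]), array([ 0.6438, -0.2047,  0.126 ]), np.float64(0.13394435961287843))
scene 144 (array([ 0.6486, -0.2035,  0.123 ]), array([ 0.6473, -0.2026,  0.1241]), np.float64(0.13012485668444052))
top a none
top b hull [0.6111 0.1614] [0.019  0.0188] slot [0.6115 0.162 ] len [0.0046 0.0163] angle from y (cw+) 0.3
scene a none
scene b hull [0.6145 0.1629] [0.0165 0.0159] slot [0.614  0.1637] len [0.0025 0.0132] angle from y (cw+) 3.1
{'t': 53.025, 'q': [-0.0169, 0.34, 0.0979, 0.0006, -1.3248, -1.5664], 'eef_pos': [0.6482, -0.2029, 0.455], 'ee_rot': [-3.141, 0.0039, 3.1292], 'force': [0.0834, 0.549, -1.6915], 'width': 0.0274}
shift [0.0406, 0.3653, -0.009] turn -89.4
```

>>> play_rows:
  targets:
    - [[0, 0, -0.03, -9], [0.005, 0.05, -0.03, -18], [0.012, 0.1, -0.03, -27], [0.018, 0.15, -0.03, -36], [0.023, 0.2, -0.03, -45]]

```text
t: 53.65
eef_pos: [0.6266, -0.001, 0.4813]
ee_rot: [3.141, -0.001, -2.364]
force: [-0.3, -0.0, -0.6]
width: 0.0279
```

```bash
python3 go.py .6123 .163 .32 -91.3
```

```text
{'t': 53.65, 'q': [0.3093, 0.2424, 0.0219, -0.0006, -1.3512, -1.102], 'eef_pos': [0.6266, -0.001, 0.4813], 'ee_rot': [3.1407, -0.0006, -2.3636], 'force': [-0.2896, -0.0469, -0.6064], 'width': 0.0279}
shift [-0.105, 0.1268, 0.0023] turn -44.1
```

>>> play_rows:
  targets:
    - [[-0.035, 0.042, 0, -9], [-0.07, 0.084, 0, -18], [-0.105, 0.127, 0, -27], [-0.105, 0.127, 0, -36], [-0.105, 0.127, 0, -44.1]]

```text
t: 54.28
eef_pos: [0.6131, 0.1629, 0.481]
ee_rot: [3.14, -0.0, -1.592]
force: [-0.3, -0.4, -1.0]
width: 0.0279
```

>>> play_rows:
  targets:
    - [[0, 0, 0.02, 0], [0, 0, 0.04, 0], [0, 0, 0.053, 0], [0, 0, 0.053, 0]]

```text
t: 54.78
eef_pos: [0.6133, 0.1616, 0.4278]
ee_rot: [3.139, -0.001, -1.598]
force: [-0.4, 0.2, -0.9]
width: 0.0281
```

```bash
python3 look.py .6121 .1629 .02 .135 .2; python3 lk.py|head -3; python3 go.py .6123 .163 .27 -91.3
python3 - <<'E'
from lk import *
Z=np.load("last.npz");P=cloud("scene",Z["sd"])
K,p,a=cam("scene");w=rot(a).T@(np.array([.6123,.163,.127])-p);u,v=(K@w/w[2])[:2];u,v=int(u),int(v);print(u,v)
np.set_printoptions(precision=3,linewidth=200)
print(P[v-16:v+2,u-9:u+10,2])
E
```

```text
top 0 
scene 60 (array([0.6162, 0.1624, 0.1708]), array([0.616 , 0.1631, 0.1722]), np.float64(0.1991608807707963))
top a hull [ 0.6462 -0.2039] [0.0189 0.0196] slot [ 0.6468 -0.2045] len [0.0046 0.016 ] angle from y (cw+) 77.7
top b none
scene a hull [ 0.6499 -0.202 ] [0.0194 0.0198] slot [ 0.6493 -0.2017] len [0.0041 0.0143] angle from y (cw+) 77.9
{'t': 54.875, 'q': [0.5647, 0.2786, -0.0456, 0.0003, -1.2461, -0.5921], 'eef_pos': [0.6137, 0.1617, 0.4296], 'ee_rot': [-3.1411, 0.0, -1.5981], 'force': [0.4123, 0.0336, -1.6225], 'width': 0.0279}
shift [-0.0012, 0.0015, 0.0006] turn -0.3
394 219
[[-0.004 -0.002 -0.002 -0.001 -0.004 -0.003 -0.002 -0.001 -0.002 -0.003 -0.002 -0.003  0.192  0.195  0.195  0.193 -0.001 -0.005 -0.004]
 [-0.002 -0.002 -0.001 -0.003 -0.002 -0.003 -0.001 -0.004 -0.002 -0.001 -0.004 -0.002  0.193  0.192  0.191 -0.003 -0.004 -0.005 -0.001]
 [ 0.003 -0.003 -0.001 -0.004  0.    -0.004 -0.003 -0.005 -0.005 -0.001 -0.004  0.181  0.187  0.188  0.188 -0.001 -0.002 -0.004  0.001]
 [ 0.005  0.001 -0.002 -0.003 -0.003 -0.001 -0.001 -0.004 -0.001 -0.002 -0.003  0.181  0.183 
[... 1247 characters left out ...]
.002 -0.003 -0.003]
 [ 0.119  0.123  0.119  0.123  0.119  0.122  0.117  0.116  0.124  0.125  0.123  0.126  0.112 -0.    -0.006 -0.003 -0.003 -0.005 -0.002]
 [ 0.189  0.122  0.12   0.12   0.126  0.126  0.128  0.123  0.124  0.128  0.127  0.128  0.124  0.123 -0.002 -0.002 -0.003 -0.001 -0.003]
 [ 0.191  0.191  0.118  0.116  0.122  0.121  0.125  0.124  0.128  0.124  0.124  0.126  0.127  0.124 -0.001 -0.001 -0.002  0.002 -0.002]
 [ 0.192  0.19   0.119  0.116  0.125  0.126  0.126  0.124  0.123  0.124  0.125  0.125  0.125  0.125  0.126 -0.004 -0.003 -0.002 -0.005]
 [ 0.192  0.192  0.188  0.118  0.124  0.125  0.126  0.124  0.125  0.121  0.119  0.122  0.121  0.123  0.126 -0.003 -0.003 -0.004 -0.   ]]
```

Lock a now reads about 83° (1.45 rad), so it is locked. Next is fastener b.

>>> play_rows:
  targets:
    - [[-0.0015, 0.0011, 0, 0], [-0.0015, 0.0011, 0.008, 0], [-0.0015, 0.0011, 0.016, 0], [-0.0015, 0.0011, 0.02, 0], [-0.0015, 0.0011, 0.02, 0]]

```text
t: 55.5
eef_pos: [0.6124, 0.1631, 0.4086]
ee_rot: [3.141, -0.001, -1.598]
force: [-1.1, 0.2, -0.8]
width: 0.0276
```

>>> play_rows:
  targets:
    - [[0, 0, 0.001, 0], [0, 0, 0.002, 0], [0, 0, 0.003, 0], [0, 0, 0.004, 0], [0, 0, 0.0045, 0]]

```text
t: 56.12
eef_pos: [0.6125, 0.1632, 0.4046]
ee_rot: [3.142, 0.0, -1.598]
force: [0.3, 0.4, -1.3]
width: 0.0278
```

>>> play_rows:
  targets:
    - [[0, 0, 0.001, 0], [0, 0, 0.002, 0], [0, 0, 0.002, 0]]

```text
t: 56.5
eef_pos: [0.6125, 0.1632, 0.4027]
ee_rot: [-3.141, -0.0, -1.598]
force: [0.3, 0.2, 0.3]
width: 0.0276
```

>>> play_rows:
  targets:
    - [[0, 0, 0, 8], [0, 0, 0, 16], [0, 0, 0, 24], [0, 0, 0, 32], [0, 0, 0, 40]]

```text
t: 57.12
eef_pos: [0.6123, 0.1633, 0.4028]
ee_rot: [3.141, 0.0, -2.301]
force: [-1.6, 0.5, 0.4]
width: 0.0277
```

>>> play_rows:
  targets:
    - [[0, 0, 0, 8], [0, 0, 0, 16], [0, 0, 0, 24], [0, 0, 0, 32], [0, 0, 0, 40]]

```text
t: 57.75
eef_pos: [0.6125, 0.1634, 0.4028]
ee_rot: [3.141, 0.0, -2.999]
force: [0.3, 0.3, -0.4]
width: 0.0276
```

>>> play_rows:
  targets:
    - [[0, 0, 0, 8], [0, 0, 0, 16], [0, 0, 0, 16]]

```text
t: 58.12
eef_pos: [0.6126, 0.1633, 0.4028]
ee_rot: [3.141, 0.001, 3.011]
force: [-0.4, 0.5, -0.8]
width: 0.0281
```

>>> play_rows:
  targets:
    - [[0, 0, 0, -6], [0, 0, 0, -6], [0, 0, -0.01, -6], [0, 0, -0.04, -6], [0, 0, -0.08, -6]]

```text
t: 58.75
eef_pos: [0.6123, 0.1631, 0.4832]
ee_rot: [-3.141, -0.002, 3.114]
force: [0.8, 0.3, -0.4]
width: 0.0278
```

```bash
python3 go.py .50 -.20 .32 -95 .355 -.3206 .30 -11.5 .355 -.3206 .128 -11.5
```

```text
{'t': 58.75, 'q': [0.5678, 0.254, 0.0412, -0.0001, -1.36, -2.1665], 'eef_pos': [0.6123, 0.1631, 0.4832], 'ee_rot': [-3.1405, -0.0018, 3.1137], 'force': [0.7627, 0.2958, -0.441], 'width': 0.0278}
shift [0.1021, -0.3661, 0.0042] turn -86.6
shift [0.1328, 0.1339, 0.02] turn -83.5
shift [0.0, -0.0, 0.172] turn -0.0
```

```bash
python3 look.py .6121 .1629 .02 .118 .14; python3 lk.py|head -4; python3 go.py .355 -.3206 .32 168.5
```

```text
top 77 (array([0.6035, 0.1607, 0.1243]), array([0.6023, 0.1608, 0.1249]), np.float64(0.1314955620006597))
scene 123 (array([0.6132, 0.1618, 0.1231]), array([0.6111, 0.1625, 0.1228]), np.float64(0.12759475134356169))
top a hull [ 0.6462 -0.2039] [0.0186 0.0196] slot [ 0.6469 -0.2045] len [0.0045 0.0161] angle from y (cw+) 77.3
top b none
scene a hull [ 0.6498 -0.202 ] [0.0191 0.0196] slot [ 0.6493 -0.2018] len [0.0041 0.0143] angle from y (cw+) 78.0
scene b none
{'t': 58.85, 'q': [0.5677, 0.2501, 0.0469, 0.0021, -1.3597, -2.1665], 'eef_pos': [0.6131, 0.163, 0.4886], 'ee_rot': [3.1388, 0.0077, 3.114], 'force': [-0.0388, -0.4631, -0.3045], 'width': 0.0277}
shift [0.2445, -0.4907, 0.0096] turn 9.9
```

>>> play_rows:
  targets:
    - [[0.025, -0.05, 0, 2], [0.05, -0.1, 0, 4], [0.075, -0.15, 0, 6], [0.1, -0.2, 0, 8], [0.12, -0.24, 0, 9.9]]

```text
t: 59.48
eef_pos: [0.4844, -0.0751, 0.4832]
ee_rot: [3.141, 0.001, 2.94]
force: [1.1, 0.6, -0.9]
width: 0.0278
```

```bash
python3 look.py .6121 .1629 .02 .118 .14; python3 lk.py|head -4; python3 go.py .355 -.3206 .32 168.5
```

```text
top 152 (array([0.6113, 0.1607, 0.1244]), array([0.6109, 0.1611, 0.1254]), np.float64(0.13275100074109392))
scene 126 (array([0.6132, 0.162 , 0.1228]), array([0.611 , 0.1623, 0.1229]), np.float64(0.12778313179109435))
top a hull [ 0.6469 -0.2045] [0.018  0.0196] slot [ 0.6469 -0.2045] len [0.0045 0.0159] angle from y (cw+) 77.5
top b hull [0.6108 0.1613] [0.0186 0.0197] slot [0.6112 0.1619] len [0.0045 0.0164] angle from y (cw+) 77.0
scene a hull [ 0.6499 -0.202 ] [0.0194 0.0198] slot [ 0.6494 -0.2017] len [0.0042 0.0145] angle from y (cw+) 77.3
scene b hull [0.6141 0.1633] [0.016 0.017] slot [0.614  0.1637] len [0.0027 0.0142] angle from y (cw+) 79.6
{'t': 59.575, 'q': [0.2463, 0.0028, -0.2522, 0.0002, -1.315, -2.0213], 'eef_pos': [0.4836, -0.0762, 0.4836], 'ee_rot': [3.1414, 0.0008, 2.9374], 'force': [0.8045, 1.091, -1.1341], 'width': 0.0277}
shift [0.0764, -0.2654, 0.0046] turn -0.2
```

Both fasteners read about 83° (1.45 rad). Return the driver.

>>> play_rows:
  targets:
    - [[0.015, -0.053, 0, 0], [0.03, -0.106, 0, 0], [0.045, -0.159, 0, 0], [0.06, -0.212, 0, 0], [0.0764, -0.2654, 0, 0]]

```text
t: 60.2
eef_pos: [0.3576, -0.3195, 0.4831]
ee_rot: [-3.142, 0.001, 2.942]
force: [1.0, -0.6, -0.6]
width: 0.0281
```

>>> play_rows:
  targets:
    - [[0, 0, 0.03, 0], [0, 0, 0.06, 0], [0, 0, 0.09, 0], [0, 0, 0.095, 0], [0, 0, 0.095, 0]]

```text
t: 60.82
eef_pos: [0.3589, -0.3184, 0.3884]
ee_rot: [-3.141, 0.0, 2.942]
force: [0.6, 0.7, -1.1]
width: 0.0273
```

```bash
python3 look.py .355 -.32 .02 .1 .17; python3 go.py .355 -.3206 .126 168.5
python3 - <<'E'
from h import *
Z=np.load("last.npz");P=cloud("scene",Z["sd"]);z=P[...,2]
q=P[(np.hypot(P[...,0]-.36,P[...,1]+.29)<.1)&(z>.074)&(z<.09)];print("block",cv2.minAreaRect(q[:,:2].astype(np.float32)))
for z0 in np.arange(.09,.2,.01):
    m=(np.hypot(P[...,0]-.358,P[...,1]+.32)<.02)&(z>=z0)&(z<z0+.01);print(round(z0,3),m.sum(),P[m].mean(0) if m.any() else "")
K,p,a=cam("scene");w=rot(a).T@(np.array([.355,-.32,.085])-p);u,v=(K@w/w[2])[:2];u,v=int(u),int(v)
cv2.imwrite("pics/v9.png",cv2.resize(Z["si"][v-40:v+35,u-40:u+60,::-1],None,fx=7,fy=7,interpolation=cv2.INTER_CUBIC))
E
```

```text
top 0 
scene 59 (array([ 0.3651, -0.3184,  0.1384]), array([ 0.3625, -0.3185,  0.1376]), np.float64(0.16948421290375904))
{'t': 60.925, 'q': [-0.3144, 0.0442, -0.4281, 0.0005, -1.0965, -1.4562], 'eef_pos': [0.359, -0.3185, 0.389], 'ee_rot': [-3.1409, 0.0019, 2.942], 'force': [-0.5936, -0.778, -0.9517], 'width': 0.028}
shift [0.0035, -0.0028, 0.104] turn 0.1
block ((0.3617490828037262, -0.29072105884552), (0.12075557559728622, 0.06422042846679688), 77.34970092773438)
0.09 0 
0.1 4 [ 0.3605 -0.3179  0.1068]
0.11 6 [ 0.3671 -0.3201  0.1146]
0.12 12 [ 0.3659 -0.3177  0.1243]
0.13 9 [ 0.3649 -0.3185  0.1355]
0.14 8 [ 0.3654 -0.3186  0.1446]
0.15 11 [ 0.3647 -0.318   0.1549]
0.16 9 [ 0.365  -0.3188  0.1646]
0.17 7 [ 0.3666 -0.3171  0.1738]
0.18 13 [ 0.3711 -0.315   0.1882]
0.19 36 [ 0.3721 -0.3181  0.1948]
0.2 30 [ 0.3733 -0.3199  0.2048]
```

View pics/v9.png

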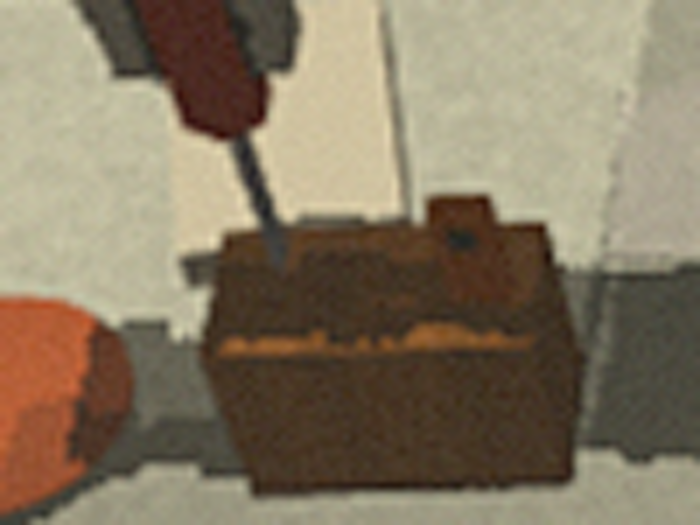

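The tip (crop 280,262) is 24 mm above the block. Correct by about 6 mm, then insert.

>>> play_rows:
  targets:
    - [[0.0054, -0.0035, 0, 0], [0.0054, -0.0035, 0, 0], [0.0054, -0.0035, 0.015, 0], [0.0054, -0.0035, 0.02, 0], [0.0054, -0.0035, 0.025, 0]]

```text
t: 61.55
eef_pos: [0.3524, -0.3207, 0.362]
ee_rot: [3.142, -0.001, 2.942]
force: [-0.0, 0.2, -1.1]
width: 0.028
```

>>> play_rows:
  targets:
    - [[0, 0, 0.004, 0], [0, 0, 0.008, 0], [0, 0, 0.012, 0], [0, 0, 0.012, 0]]

```text
t: 62.05
eef_pos: [0.3523, -0.3207, 0.3504]
ee_rot: [3.141, -0.0, 2.942]
force: [-0.4, 0.8, -1.6]
width: 0.0278
```

Tip is in the hole (z about 0.07) with no contact. Continue down.

>>> play_rows:
  targets:
    - [[0, 0, 0.012, 0], [0, 0, 0.025, 0], [0, 0, 0.038, 0], [0, 0, 0.05, 0], [0, 0, 0.055, 0]]

```text
t: 62.68
eef_pos: [0.3522, -0.3207, 0.2946]
ee_rot: [3.141, -0.001, 2.942]
force: [0.0, -0.2, -1.5]
width: 0.0277
```

>>> play_rows:
  targets:
    - [[0, 0, 0.002, 0], [0, 0, 0.004, 0], [0, 0, 0.006, 0], [0, 0, 0.007, 0], [0, 0, 0.007, 0]]

```text
t: 63.3
eef_pos: [0.3524, -0.3208, 0.2887]
ee_rot: [-3.142, 0.0, 2.942]
force: [-0.2, 0.6, -0.9]
width: 0.0273
```

>>> play_rows:
  targets:
    - [[0, 0, 0.001, 0], [0, 0, 0.002, 0], [0, 0, 0.003, 0], [0, 0, 0.0035, 0], [0, 0, 0.0035, 0]]

```text
t: 63.92
eef_pos: [0.3524, -0.3207, 0.2852]
ee_rot: [3.142, -0.0, 2.942]
force: [-0.9, 0.1, 0.6]
width: 0.0275
```

>>> play_rows:
  targets:
    - [[0, 0, 0, 0], [0, 0, 0, 0], [0, 0, 0, 0], [0, 0, 0, 0], [0, 0, 0, 0]]
  grip: 110

```text
t: 64.55
eef_pos: [0.3524, -0.3208, 0.2852]
ee_rot: [-3.142, 0.0, 2.942]
force: [0.3, 0.4, -0.3]
width: 0.0493
```

>>> play_rows:
  targets:
    - [[0, 0, -0.03, 0], [0, 0, -0.08, 0], [0, 0, -0.13, 0], [0, 0, -0.15, 0], [0, 0, -0.15, 0]]

```text
t: 65.18
eef_pos: [0.3526, -0.3208, 0.4368]
ee_rot: [-3.141, 0.004, 2.942]
force: [0.1, -0.1, -0.9]
width: 0.0498
```

>>> play_rows:
  targets:
    - [[0, 0.05, 0, 0], [0, 0.1, 0, 0], [0, 0.14, 0, 0], [0, 0.14, 0, 0], [0, 0.14, 0, 0]]

```text
t: 65.8
eef_pos: [0.3801, -0.1835, 0.4344]
ee_rot: [-3.141, -0.001, 2.943]
force: [0.2, 0.7, 1.0]
width: 0.0498
```

```bash
python3 look.py .355 -.32 .035 .145 .17 .6549 .0243 .04 .185 .22 .663 -.059 .04 .185 .22 .647 .108 .04 .185 .22 .6712 -.1429 .03 .1 .13; python3 lk.py|head -4; python3 go.py .355 -.3206 .126 168.5
python3 - <<'E'
from h import *
Z=np.load("last.npz");c,s=np.cos(.097),np.sin(.097)
for n,k in(("top","td"),("scene","sd")):
    P=cloud(n,Z[k]);z=P[...,2];X=(P[...,0]-.659)*c+(P[...,1]+.0175)*s;Y=-(P[...,0]-.659)*s+(P[...,1]+.0175)*c
    m=(X<-.05)&(X>-.1)&(abs(Y)<.05)&(z>.15)&(z<.19);print(n,"bar",m.sum(),X[m].mean(),z[m].mean())
cv2.imwrite("pics/v10.png",Z["si"][:,:,::-1])
E
```

```text
top 0 
scene 115 (array([ 0.36  , -0.32  ,  0.1542]), array([ 0.356 , -0.321 ,  0.1531]), np.float64(0.1610590424112206))
top 143 (array([0.6536, 0.0263, 0.1925]), array([0.6539, 0.0258, 0.1924]), np.float64(0.19769275426317945))
scene 152 (array([0.6571, 0.0267, 0.19  ]), array([0.6564, 0.0267, 0.1892]), np.float64(0.19320575136928242))
top 144 (array([ 0.6615, -0.0582,  0.193 ]), array([ 0.6621, -0.0579,  0.1923]), np.float64(0.19884754075034983))
scene 161 (array([ 0.6652, -0.0571,  0.1898]), array([ 0.664 , -0.0569,  0.19  ]), np.float64(0.1948476197270821))
top 142 (array([0.6456, 0.1082, 0.193 ]), array([0.646 , 0.1084, 0.1923]), np.float64(0.19865003028316153))
scene 145 (array([0.6498, 0.1088, 0.19  ]), array([0.6482, 0.1088, 0.1898]), np.float64(0.1942730341202379))
top 48 (array([ 0.6687, -0.1461,  0.1144]), array([ 0.6692, -0.1465,  0.1119]), np.float64(0.12070163039689041))
scene 66 (array([ 0.6751, -0.146 ,  0.1104]), array([ 0.6725, -0.1461,  0.1078]), np.float64(0.11552327335199719))
top a hull [ 0.6464 -0.204 ] [0.0186 0.0196] slot [ 0.6468 -0.2045] len [0.0046 0.016 ] angle from y (cw+) 77.5
top b hull [0.6109 0.1613] [0.0183 0.0191] slot [0.6111 0.1619] len [0.0045 0.0162] angle from y (cw+) 77.5
scene a hull [ 0.6498 -0.2019] [0.019  0.0198] slot [ 0.6494 -0.2018] len [0.0042 0.0143] angle from y (cw+) 77.5
scene b hull [0.614  0.1632] [0.0154 0.0171] slot [0.6141 0.1637] len [0.0028 0.014 ] angle from y (cw+) 79.1
{'t': 65.9, 'q': [0.0203, -0.0957, -0.4553, -0.0, -1.2124, -1.792], 'eef_pos': [0.38, -0.1841, 0.4346], 'ee_rot': [-3.1414, -0.0011, 2.9407], 'force': [0.198, -0.4553, -1.0148], 'width': 0.0499}
shift [-0.0027, -0.1388, 0.1496] turn -0.0
top bar 211 -0.07279065539810599 0.17229840804556945
scene bar 243 -0.06758585669895609 0.16842588077848267
```

View pics/v10.png

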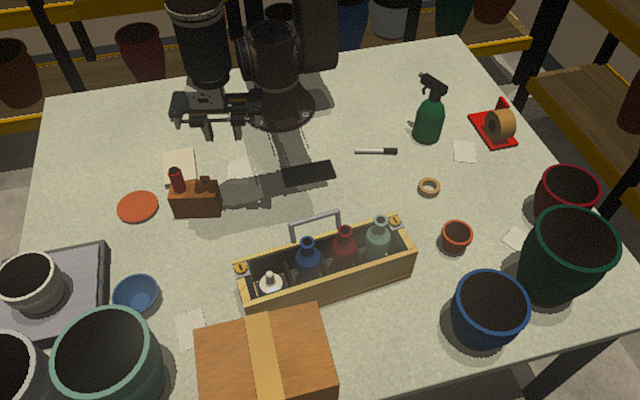

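```bash
python3 -c "
from h import *
print(job_done())"
```

```text
the job is handed in; nothing more can be done
None
```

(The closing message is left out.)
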